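Pack away the interlocking printing blocks and press the ink pad's cover home

ROBOT

A 6-joint arm with a two-finger parallel gripper is mounted at the origin on the work surface. World frame = base frame: x ahead of the robot, y to its left, z up, the work surface at z = 0. Lengths are in m, angles in rad, forces in N, time in s.
With the tool pointing down it reaches from about 0.375 to 0.925 m from the base axis. Payload 5.7 kg.
Tool frame: the origin (TCP) lies on the mounting face of the last link; the fingertips stand 182 mm ahead of it and the grasp point (between the pads) lies arm.tcp_to_grasp ahead of it (arm.tcp_to_grasp is the distance from the TCP to the grasp point, in m); z points along the fingers, y is the line along which they close (so a half turn about z gives the same grasp; the last joint's range is limited). The gripper opens to 88 mm and grips with 3 to 60 N. Pads are 20 mm wide; open, the fingers measure 115 mm over their backs; the gripper's body (75 mm by 178 mm) begins 61 mm behind the grasp point.
Start: joints at [1.235, 0.359, 1.51, -0, 1.272, -0.115], TCP at [0.131, 0.585, 0.405] pointing down, gripper open.
Joint ranges: [-2.97, 2.97], [-1.01, 2.36], [0.21, 2.38], [-0.96, 4.11], [0.2, 2.71], [-2.98, 2.98]. Speed limits (rad/s): [2.39, 2.39, 3.14, 3.14, 3.14, 3.14].

INTERFACE

Orientations are given as a unit quaternion [w, x, y, z].
In Python, from rig import arm gives the robot as it stands. The module is installed in compiled form; this text tells all that it offers.
- The arm moves only by the tool servo_tool, never from a script. Its argument "targets" is a list of rows, each an object with "slide": the shift along the tool's x, y, z in mm, a list of three; "rot": the turn, a rotation vector about the tool's x, y, z in rad, a list of three; "claw": the gripper command: -1 is fully open, 1 is shut, values between are in proportion. A call has 1 to 5 rows; each row is the pose to reach, as a shift and turn from the pose commanded when the call began, along the tool's axes at that moment; what a row does not reach only later rows make up. A row lasts 1/10 s, in which the tool goes at most 50 mm and 8.59 degrees, less where a joint would pass 70% of its speed; a pose out of reach is approached as far as the arm can. A call with a gripper value outside its range is refused whole. The fingers move at their own pace and stop on an object; the grip force is fixed at half the most. Time passes only in rows, so rows that repeat a pose let the fingers close. It gives the time, the measured TCP pose, the force, the opening and the grip force at its end, in the units of the state.
- arm.get_state(): the state, without advancing time (a new reading comes with each control period).
- arm.snapshot(name): name is "scene" or "top"; returns a dict with "image" (480x640x3 uint8, red, green, blue), "fov_y" (degrees; the focal length in pixels is half the picture's height over the tangent of half this angle, whatever the lens; pixels are square), "cx", "cy" (the principal point, pixels), "origin" and "orientation" of the camera in the world. Camera axes: x right, y down, z forward; pixel columns grow to the right and rows downward; lengths in m; the calibration is good to about 2 mm. A picture is of the moment at which its call begins. There is no depth.
- arm.hand_in(): hands the job in; it is judged then, once.
Trained networks look in a picture, given as the dict that the camera call returned (one of the last four; its "shot" number tells which), for a name from the list of things; names that differ only in an ending like _2 or _b are one class to them, and where a whole thing is asked for, a point or a joint stands for the part that bears it (a point fixed in the world has none). Each returns a list of dicts, best first, with "confidence" (0 to 1); they miss things now and then, are a little off and sometimes report something else, mostly with a low value. They report only what shows in the picture. A call takes as long as a camera call.
- arm.regions_of(picture, query): "region" (480x640 bool, what is visible of it) and "bbox" ([left, top, right, bottom] in pixels, round what is visible of it).
- arm.pinpoint(picture, query): "uv" ([column, row] in pixels: a listed point, or the origin of a listed thing).
The state is a dict: "t": time; "q": joint angles; "joint_velocities": joint speeds; "joint_torque": joint torques, N m; "tool_pos": TCP position; "tool_rot": TCP orientation; "force": force on the tool from outside, world axes, zero at the start; "ft_torque": the same for the moment, N m; "opening": finger opening in m; "finger_force": force on a finger pad.
Only numpy, scipy, OpenCV 4.12 (cv2) and the standard library are available. Lean on these libraries where they do the work, as an engineer would, in place of code of your own. Each camera call takes 0.05 s, during which the arm holds its last target. There are 200 camera calls.

TASK

Pack up the fabric-printing set: fit every printing block that is on the table into the wooden case over the painted shape of its own colour, turned so that it drops in flat and flush, and lay the plywood cover over the ink pad in the case's other bay and press it down until it sits level, flush with the rim. Leave empty the places of blocks that are missing, and do not knock over the white mug.

Things in the scene. Friction and masses are not known exactly. Their poses are not given: they have to be found in the camera images.
- case: Fixed shallow wooden case 168 (x) x 294 (y) mm, walls 8 mm, rim 22 mm above the table; origin: centre of its underside. Larger compartment: 152 x 190 mm, floor 4 mm above the table, centred 44 mm towards -y, its floor painted with each block's shape in that block's colour. Smaller bay towards +y: holds the ink pad.
- cover_home (a point): Where cover_grip is when the cover is pressed home, 46 mm above the table, on ledges 14 mm above it; cover x parallel to case x, either way round. The bay (152 x 80 mm, violet ink pad) leaves 3 mm around the cover. Four stiff black studs at its corners start 3 to 6 mm above the ledges, each takes 2.2 N to slide down and stays where pushed: 7 to 20 N on the cover seats it.
- cover_grip (a point): Plywood cover plate of the ink pad, 146 (x) x 74 (y) x 8 mm, about 200 g, with a dark grip bar on top, 50 mm long along the plate's x, 16 wide, 34 tall. This point is on the middle of the bar, 32 mm above the plate's underside, 10 mm below the bar's top.
- yellow_grip (a point): yellow printing block, L-shaped: four 38 mm squares less 2 mm at the edges, 114 x 76 mm, 18 thick, 160 g, lower edge bevelled; pale grip bar on top 50 mm along the block's y, 16 wide, 34 tall. Point: middle of the bar, 42 mm above the underside, 10 below the bar's top. Squares centred at (-6, -30), (-6, +8), (-6, +46), (+32, -30) mm (x, y) from it. May be absent.
- yellow_home (a point): Where yellow_grip is when the yellow block is fully home over its painted shape, 46 mm above the table; block axes then parallel to the case's.
- blue_grip (a point): blue printing block, stepped S/Z-shaped: four 38 mm squares less 2 mm at the edges, 114 x 76 mm, 18 thick, 160 g, lower edge bevelled; pale grip bar on top 50 mm along the block's x, 16 wide, 34 tall. Point: middle of the bar, 42 mm above the underside, 10 below the bar's top. Squares centred at (-19, +0), (-19, +38), (+19, -38), (+19, +0) mm (x, y) from it. May be absent.
- blue_home (a point): Where blue_grip is when the blue block is fully home over its painted shape, 46 mm above the table; block axes then parallel to the case's, or a half turn from that (same shape).
- green_grip (a point): green printing block, stepped S/Z-shaped: four 38 mm squares less 2 mm at the edges, 114 x 76 mm, 18 thick, 160 g, lower edge bevelled; pale grip bar on top 50 mm along the block's y, 16 wide, 34 tall. Point: middle of the bar, 42 mm above the underside, 10 below the bar's top. Squares centred at (-38, +19), (+0, -19), (+0, +19), (+38, -19) mm (x, y) from it. May be absent.
- green_home (a point): Where green_grip is when the green block is fully home over its painted shape, 46 mm above the table; block axes then parallel to the case's, or a half turn from that (same shape).
- red_grip (a point): red printing block, T-shaped: four 38 mm squares less 2 mm at the edges, 114 x 76 mm, 18 thick, 160 g, lower edge bevelled; pale grip bar on top 50 mm along the block's y, 16 wide, 34 tall. Point: middle of the bar, 42 mm above the underside, 10 below the bar's top. Squares centred at (-30, +0), (+8, -38), (+8, +0), (+8, +38) mm (x, y) from it. May be absent.
- red_home (a point): Where red_grip is when the red block is fully home over its painted shape, 46 mm above the table; block axes then parallel to the case's.
- grey_grip (a point): grey printing block, T-shaped: four 38 mm squares less 2 mm at the edges, 114 x 76 mm, 18 thick, 160 g, lower edge bevelled; pale grip bar on top 50 mm along the block's x, 16 wide, 34 tall. Point: middle of the bar, 42 mm above the underside, 10 below the bar's top. Squares centred at (-38, +8), (+0, -30), (+0, +8), (+38, +8) mm (x, y) from it. May be absent.
- grey_home (a point): Where grey_grip is when the grey block is fully home over its painted shape, 46 mm above the table; block axes then parallel to the case's.
- mug: Bystander: white mug, 85 mm tall, 72 mm across, handle on its +y side, origin at the centre of its underside.

How it is judged:
By the outcome, as a careful person would: the job done as asked, in the order asked, and still so for the second after the job is handed in, with the robot touching nothing.
Of yellow, blue, green, red, grey only 3 to 5 are there at a start; the rules pass over those that are not, and their reading is None.
At some moment in a run one of yellow, blue, green, red, grey, cover may be knocked a few centimetres aside while the robot is not near it.
Once in a run the grip may slacken for a moment while it holds something.
It also fails if it takes over 210 s, if anything falls off the work surface, if the arm or the gripper's body presses on something with over 40 N, if the wrist force passes 120 N, or if a joint passes its speed limit or range.

## Working session

There is one attempt and no reset: what is moved stays moved. The work goes in short steps, Python scripts to look and compute and a tool call to move; the robot and the scene stay as the last step left them, time stands still between calls to the robot, and variables do not carry over. Pictures are saved under pics/ and viewed, at most 14 in all, crops included, and the job is handed in when it is done.

Besides the shell and the picture viewer there is one more tool, called after "Call:" in YAML: its name, and indented under it one key for each argument. servo_tool: Moves the arm, as the interface text tells. Its arguments: {"type":"object","properties":{"targets":{"type":"array","items":{"type":"object","properties":{"slide":{"type":"array","items":{"type":"number"}},"rot":{"type":"array","items":{"type":"number"}},"claw":{"type":"number"}}}}},"required":["targets"]}

```bash
ls; mkdir -p pics
python3 - <<'E'
from rig import arm
import cv2,numpy as np
print(arm.tcp_to_grasp, arm.get_state())
for n in("top","scene"):
    s=arm.snapshot(n); cv2.imwrite(f"pics/{n}0.png",s["image"][:,:,::-1])
    print({k:v for k,v in s.items() if k!="image"})
    for q in ["case","cover_home","cover_grip","mug"]+[c+e for c in("yellow","blue","green","red","grey") for e in("_grip","_home")]:
        print(n,q,[(np.round(d["uv"],1).tolist(),round(d["confidence"],2)) for d in arm.pinpoint(s,q)[:2]])
E
```

```text
pics
0.1633 {'t': 0.0, 'q': array([ 1.23489129e+00,  3.59495898e-01,  1.51141353e+00, -4.78465930e-06,
        1.27252297e+00, -1.15090314e-01]), 'joint_velocities': array([0.00077318, 0.00097908, 0.000326  , 0.00155479, 0.00047824,
       0.00129293]), 'joint_torque': array([ 1.61778044e-03, -5.15399086e+01, -2.70718789e+01,  6.75743027e-02,
        3.55133798e-02, -1.60611071e-04]), 'tool_pos': array([0.13129838, 0.58508984, 0.40382192]), 'tool_rot': array([-2.03447047e-04,  1.10182443e-01,  9.93910953e-01, -8.97093355e-04]), 'force': array([ 0.43435987,  0.46782004, -0.03967363]), 'ft_torque': array([ 0.0145035 ,  0.01049826, -0.01376939]), 'finger_force': 0.0, 'opening': 0.08808007531734194}
{'fov_y': 43.795854769636236, 'cx': 320.86360554797227, 'cy': 238.33657135153953, 'origin': array([0.32380708, 0.00493611, 1.30997103]), 'orientation': array([ 0.06666264, -0.69845088,  0.70933031, -0.06762376]), 'shot': 1}
top case [([309.5, 221.5], 0.97)]
top cover_home [([264.8, 210.9], 0.94), ([174.2, 230.3], 0.43)]
top cover_grip [([171.2, 230.1], 0.72)]
top mug [([138.9, 307.5], 0.48)]

[... 675 characters left out ...]
714288 ,  0.76619503,  0.55204541, -0.18578873]), 'shot': 2}
scene case [([344.4, 283.3], 0.65), ([476.6, 229.9], 0.34)]
scene cover_home [([393.9, 260.0], 0.76)]
scene cover_grip [([475.0, 232.0], 0.7), ([460.7, 166.5], 0.23)]
scene mug [([468.4, 296.2], 0.78)]
scene yellow_grip [([381.2, 167.7], 0.6)]
scene yellow_home [([290.3, 253.8], 0.67)]
scene blue_grip [([464.1, 165.5], 0.82), ([117.4, 249.3], 0.72)]
scene blue_home [([333.2, 254.8], 0.92)]
scene green_grip []
scene green_home [([291.0, 284.5], 0.92)]
scene red_grip [([117.6, 251.0], 0.65)]
scene red_home [([325.7, 292.2], 0.64)]
scene grey_grip [([207.5, 215.8], 0.57)]
scene grey_home [([353.0, 272.5], 0.8), ([290.7, 286.1], 0.49)]
```

View pics/top0.png

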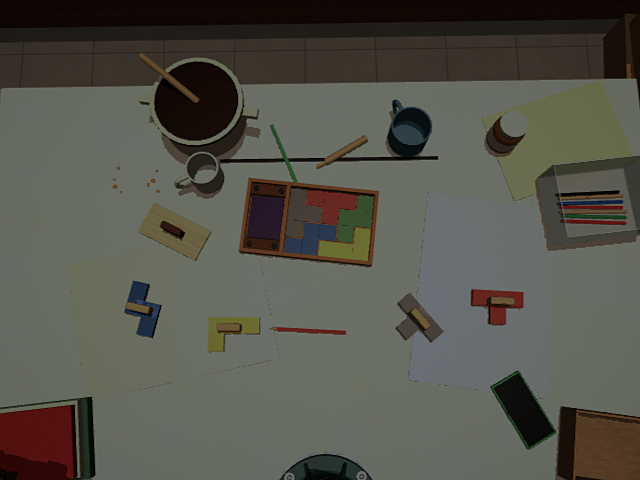

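View pics/scene0.png

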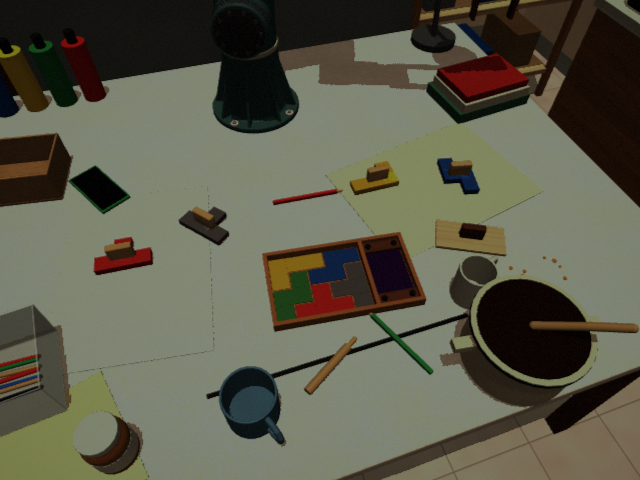

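The top view shows yellow (228,328), blue (142,308), grey (420,319) and red (498,301), the cover at (172,231) and the case at (309,222). The white mug is at (203,170). Green is absent; its painted shape at (355,214) is empty. The scene view agrees.

```bash
cat > h.py <<'E'
from rig import arm
import cv2, numpy as np
from scipy.optimize import minimize
from scipy.spatial.transform import Rotation as R
SQ=dict(yellow=[(-6,-30),(-6,8),(-6,46),(32,-30)],blue=[(-19,0),(-19,38),(19,-38),(19,0)],
 green=[(-38,19),(0,-19),(0,19),(38,-19)],red=[(-30,0),(8,-38),(8,0),(8,38)],grey=[(-38,8),(0,-30),(0,8),(38,8)])
BAR=dict(yellow='y',blue='x',green='y',red='y',grey='x',cover='x')
def box(cx,cy,w,h,z0,z1): return np.array([(cx+a*w/2,cy+b*h/2,z) for a in(-1,1) for b in(-1,1) for z in(z0,z1)])/1000
def parts(n):
    if n=='case': return [box(0,0,168,294,0,22)]
    bar=box(0,0,*((50,16) if BAR[n]=='x' else (16,50)),0,52 if n!='cover' else 42)
    if n=='cover': return [box(0,0,146,74,0,8),bar]
    sq=SQ[n]; out=[box(x,y,36,36,0,18) for x,y in sq]
    for i,a in enumerate(sq):
        for b in sq[:i]:
            if abs(a[0]-b[0])+abs(a[1]-b[1])<40: out.append(box((a[0]+b[0])/2,(a[1]+b[1])/2,*((38,36) if a[1]==b[1] else (36,38)),0,18))
    return out+[bar]
def cam(s):
    o=np.array(s["origin"]); q=np.array(s["orientation"]); f=240/np.tan(np.radians(s["fov_y"]/2))
    return o,R.from_quat(q[[1,2,3,0]]),f,s["cx"],s["cy"]
def proj(s,P):
    o,r,f,cx,cy=cam(s); p=r.inv().apply(np.atleast_2d(P)-o); return np.c_[cx+f*p[:,0]/p[:,2],cy+f*p[:,1]/p[:,2]]
def ray(s,uv,z):
    o,r,f,cx,cy=cam(s); d=r.apply([(uv[0]-cx)/f,(uv[1]-cy)/f,1]); return (o+d*(z-o[2])/d[2])[:2]
def place(P,x,y,z,yaw): return R.from_euler('z',yaw).apply(P)+[x,y,z]
K=6
def render(s,pts,x,y,z,yaw,bb):
    l,t,r,b=bb; m=np.zeros(((b-t)*K,(r-l)*K),np.uint8)
    for P in pts:
        h=cv2.convexHull(((proj(s,place(P,x,y,z,yaw))-[l-.5,t-.5])*K-.5).astype(np.float32))
        cv2.fillConvexPoly(m,np.round(h*16).astype(np.int32),255,shift=4)
    return cv2.resize(m,(r-l,b-t),interpolation=cv2.INTER_AREA)/255.
def fit(shots,n,x,y,z=0.,yaws=None):
    """shots: list of (snap,mask). returns x,y,yaw,cost"""
    pts=parts(n); data=[]
    for s,m in shots:
        ys,xs=np.where(m); data.append((s,m,(max(xs.min()-15,0),max(ys.min()-15,0),min(xs.max()+16,640),min(ys.max()+16,480))))
    def c(p):
        e=0
        for s,m,bb in data:
            l,t,r,b=bb; mm=m[t:b,l:r].astype(float); e+=np.abs(render(s,pts,p[0],p[1],z,p[2]*10,bb)-mm).sum()/m.sum()
        return e/len(data)
    best=None
    if yaws is None: yaws=np.arange(16)*np.pi/8
    c0=sorted((c([x,y,w/10]),w) for w in yaws)[:3]
    for _,w in c0:
        q=minimize(c,[x,y,w/10],method='Nelder-Mead',options=dict(initial_simplex=np.array([[x,y,w/10],[x+.01,y,w/10],[x,y+.01,w/10],[x,y,w/10+.02]]),xatol=5e-5,fatol=1e-5))
        if best is None or q.fun<best.fun: best=q
    return best.x[0],best.x[1],(best.x[2]*10+np.pi)%(2*np.pi)-np.pi,best.fun
def mask(s,n):
    d=arm.regions_of(s,n if n=='case' else n+"_grip"); return (d[0]["region"],d[0]["confidence"]) if d else (None,0)
def measure(names,cams=("top","scene"),guess={},z=0.,both=True):
    S=[arm.snapshot(c) for c in cams]; out={}
    for n in names:
        sh=[]
        for c,s in zip(cams,S):
            m,cf=mask(s,n)
            if m is None: print(n,c,'none'); continue
            if n in guess: g=guess[n]
            else:
                u,v=np.where(m); g=ray(s,(v.mean(),u.mean()),z+.015)
            r=fit([(s,m)],n,g[0],g[1],z,None if len(g)<3 else [g[2]])
            print(n,c,'cf%.2f'%cf,'xy mm %.1f %.1f yaw %.2fdeg cost %.3f'%(r[0]*1e3,r[1]*1e3,np.degrees(r[2]),r[3])); sh.append((s,m)); out[n,c]=r
    return out,S
def go(x,y,z,yaw=None,half=True):
    """shift/rot from present pose to grasp point x,y,z (m), tool-y at heading yaw (rad)"""
    st=arm.get_state(); q=np.array(st["tool_rot"]); r=R.from_quat(q[[1,2,3,0]])
    p=np.array(st["tool_pos"]); ty=r.apply([0,1,0]); h=np.arctan2(ty[1],ty[0])
    if yaw is None: yaw=h
    d=yaw-h
    d=(d+np.pi/2)%np.pi-np.pi/2 if half else (d+np.pi)%(2*np.pi)-np.pi
    Y=h+d; ry=np.array([np.cos(Y),np.sin(Y),0]); rz=np.array([0,0,-1.]); T=R.from_matrix(np.c_[np.cross(ry,rz),ry,rz])
    sl=r.inv().apply(np.array([x,y,z+arm.tcp_to_grasp])-p)*1e3; rv=(r.inv()*T).as_rotvec()
    print('q6 %.2f'%st["q"][5],'heading %.1f'%np.degrees(h),'slide',np.round(sl,1).tolist(),'rot',np.round(rv,4).tolist(),'deg',round(np.degrees(d),1))
E
python3 - <<'E'
from h import *
o,S=measure(["case","yellow","blue","red","grey","cover"])
s=S[0]; x,y,w,_=o["case","top"]
for i in range(4):
    row=[]
    for j in range(5):
        P=place(np.array([[.057-.038*i,-.044+.076-.038*j,.004]]),x,y,0,w); u=proj(s,P)[0].round().astype(int)
        row.append(s["image"][u[1]-2:u[1]+3,u[0]-2:u[0]+3].mean((0,1)).round().astype(int).tolist())
    print(row)
for q in["yellow","blue","green","red","grey","cover"]:
    for s in S:
        d=arm.pinpoint(s,q+"_home")
        if d:
            g=ray(s,d[0]["uv"],.046); print(q,((g-[x,y])*1e3).round(1), (R.from_euler('z',-w).apply([*(g-[x,y]),0])*1e3).round(1))
E
```

```text
case top cf0.69 xy mm 612.6 27.4 yaw -7.00deg cost 0.014
case scene cf0.89 xy mm 610.4 24.8 yaw 173.10deg cost 0.012
yellow top none
yellow scene none
blue top cf0.62 xy mm 425.2 390.7 yaw 76.12deg cost 0.141
blue scene cf0.71 xy mm 646.6 -60.8 yaw 127.20deg cost 0.853
red top cf0.78 xy mm 428.2 -377.9 yaw -4.12deg cost 0.070
red scene cf0.66 xy mm 422.0 -380.9 yaw -1.71deg cost 0.166
grey top cf0.61 xy mm 393.2 -202.8 yaw -141.33deg cost 0.100
grey scene cf0.90 xy mm 386.8 -207.2 yaw -143.74deg cost 0.142
cover top cf0.60 xy mm 596.8 328.2 yaw 62.21deg cost 0.033
cover scene cf0.94 xy mm 594.1 327.4 yaw 62.30deg cost 0.037
[[67, 60, 54], [101, 38, 33], [101, 39, 33], [101, 39, 33], [53, 77, 44]]
[[68, 61, 55], [69, 62, 56], [101, 40, 34], [55, 79, 46], [55, 79, 46]]
[[70, 63, 56], [41, 55, 76], [42, 55, 76], [56, 80, 47], [106, 108, 49]]
[[42, 55, 76], [42, 56, 77], [106, 109, 50], [106, 109, 50], [106, 110, 50]]
yellow [-59.4 -82.3] [-48.9 -88.9   0. ]
yellow [-66.  -81.2] [-55.6 -88.6   0. ]
green [  10.8 -100.3] [ 22.9 -98.2   0. ]
green [   5.9 -102.1] [  18.3 -100.6    0. ]
red [ 44.8 -47. ] [ 50.2 -41.2   0. ]
red [ 42. -48.] [ 47.5 -42.5   0. ]
grey [23.5 26.6] [20.1 29.3  0. ]
grey [17.7 17.8] [15.4 19.9  0. ]
cover [14.3 99.9] [  2.1 100.9   0. ]
cover [ 14.2 101.2] [  1.8 102.1   0. ]
```

Run:
```python
from h import *
import pickle
S=[arm.snapshot(c) for c in("top","scene")]
pickle.dump(S,open("S.pkl","wb"))
W=[]
for s,cs in zip(S,[[(142,308),(232,330),(420,318),(498,305)],[(460,173),(377,178),(205,222),(122,255)]]):
    im=s["image"].copy()
    row=[]
    for n,(u,v) in zip(["blue","yellow","grey","red"],cs):
        c=im[v-33:v+33,u-33:u+33]; m,_=mask(s,n)
        c=np.clip(c.astype(int)*2,0,255).astype(np.uint8); c=cv2.resize(c,(198,198),interpolation=0)
        if m is not None:
            mm=cv2.resize(m[v-33:v+33,u-33:u+33].astype(np.uint8),(198,198),interpolation=0)
            cv2.drawContours(c,cv2.findContours(mm,0,1)[0],-1,(255,0,255),1)
        row.append(c)
    W.append(np.hstack(row))
cv2.imwrite("pics/crops.png",np.vstack(W)[:,:,::-1])
```

```text
(no output)
```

View pics/crops.png

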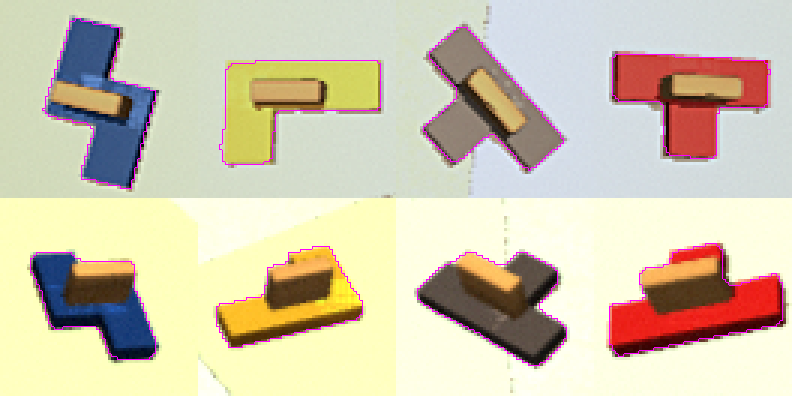

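The region outlines follow all four blocks well in both views, so the masks are good and the fits need better starting points.

```bash
python3 - <<'E'
s=open('h.py').read()
s=s.replace("for w in yaws)[:3]","for w in yaws)[:5]").replace("method='Nelder-Mead',options=","method='Nelder-Mead',options=")
s=s.replace("""        if best is None or q.fun""","""        q=minimize(c,q.x,method='Nelder-Mead',options=dict(initial_simplex=q.x+np.array([[0,0,0],[.004,0,0],[0,.004,0],[0,0,.008]]),xatol=3e-5,fatol=1e-5))
        if best is None or q.fun""")
s=s.replace("g=ray(s,(v.mean(),u.mean()),z+.015)","g=ray(s,(v.mean(),u.mean()),z+.015)\n                d=[e for e in arm.pinpoint(s,n+'_grip')] if n!='case' else []\n                d=[ray(s,e['uv'],z+.042) for e in d]; d=[e for e in d if np.hypot(*(e-g))<.05]\n                g=d[0] if d else g")
open('h.py','w').write(s)
E
python3 - <<'E'
from h import *
o,S=measure(["yellow","blue","red","grey"])
E
```

```text
yellow top none
yellow scene cf0.61 xy mm 375.1 199.3 yaw -179.79deg cost 0.080
blue top cf0.71 xy mm 425.1 391.1 yaw 76.61deg cost 0.116
blue scene cf0.73 xy mm 420.3 390.5 yaw 75.04deg cost 0.126
red top cf0.73 xy mm 425.4 395.7 yaw -73.62deg cost 0.469
red scene cf0.86 xy mm 422.7 -381.0 yaw -3.68deg cost 0.094
grey top cf0.86 xy mm 392.5 -203.5 yaw -141.88deg cost 0.066
grey scene cf0.60 xy mm 387.9 -206.6 yaw -141.92deg cost 0.104
```

Run:
```python
from h import *
W=[]
G=dict(blue=(.425,.391,1.33),red=(.428,-.378,-.06),grey=(.392,-.203,-2.47),yellow=(.375,.199,3.14))
for c in("top","scene"):
    s=arm.snapshot(c); row=[]
    for n in G:
        m,_=mask(s,n)
        g=G[n]; u,v=proj(s,[*g[:2],.02])[0].round().astype(int)
        im=s["image"][v-33:v+33,u-33:u+33]; im=np.clip(im.astype(int)*2,0,255).astype(np.uint8); im=cv2.resize(im,(198,198),interpolation=0)
        if m is not None and m[v-20:v+20,u-20:u+20].sum()>300:
            r=fit([(s,m)],n,g[0],g[1],0,[g[2]]); bb=(u-33,v-33,u+33,v+33)
            rr=render(s,parts(n),*r[:2],0,r[2],bb); print(n,c,np.round(r,4),m.sum(),rr.sum().round())
            for k,col in((m[v-33:v+33,u-33:u+33]*1.,(255,0,255)),(rr,(0,255,0))):
                mm=(cv2.resize(k,(198,198),interpolation=1)>.5).astype(np.uint8); cv2.drawContours(im,cv2.findContours(mm,0,1)[0],-1,col,1)
        row.append(im)
    W.append(np.hstack(row))
cv2.imwrite("pics/crops2.png",np.vstack(W)[:,:,::-1])
```

```text
blue top [0.4249 0.3914 1.3315 0.121 ] 1165 1306.0
red top [ 0.4273 -0.3777 -0.0683  0.1238] 1141 1282.0
grey top [ 0.3937 -0.2033 -2.4632  0.1741] 1075 1261.0
blue scene [0.4204 0.3907 1.302  0.1172] 973 1084.0
red scene [ 0.4219 -0.3806 -0.0455  0.1575] 1341 1548.0
grey scene [ 0.3872 -0.2064 -2.521   0.1367] 1146 1291.0
yellow scene [ 0.3736  0.2001 -3.0718  0.1702] 900 1049.0
```

View pics/crops2.png

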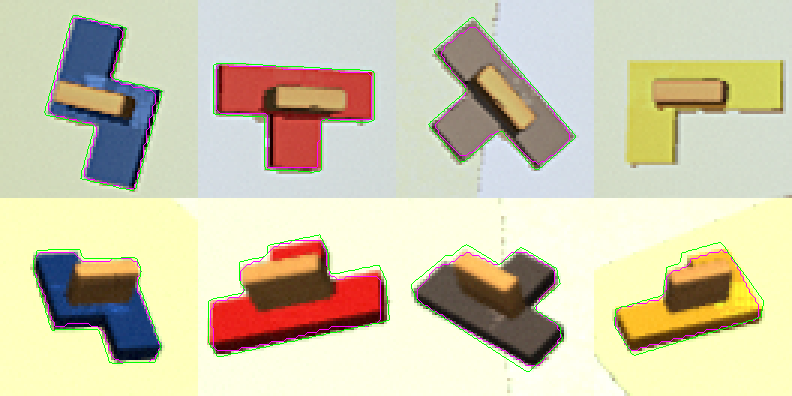

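```bash
python3 - <<'E'
s=open('h.py').read()
s=s.replace("def render(s,pts,x,y,z,yaw,bb):","def render(s,pts,x,y,z,yaw,bb,k=0):").replace("    return cv2.resize(m,(r-l,b-t)","    if k: m=cv2.erode(m,np.ones((2*k+1,2*k+1)))\n    return cv2.resize(m,(r-l,b-t)")
s=s.replace("def fit(shots,n,x,y,z=0.,yaws=None):","""def fit(shots,n,x,y,z=0.,yaws=None):
    r=fit0(shots,n,x,y,z,yaws); rs=[r]+[fit0(shots,n,r[0],r[1],z,[r[2]],k) for k in(2,4)]
    return min(rs,key=lambda a:a[3])
def fit0(shots,n,x,y,z=0.,yaws=None,k=0):""").replace("p[2]*10,bb)-mm","p[2]*10,bb,k)-mm")
s=s.replace('return (d[0]["region"],d[0]["confidence"]) if d else (None,0)','return (d[0]["region"],d[0]["confidence"]) if d else (None,0)\ndef mask_near(s,n,g,z):\n    u,v=proj(s,[g[0],g[1],z+.02])[0]\n    for d in arm.regions_of(s,n if n=="case" else n+"_grip"):\n        ys,xs=np.where(d["region"])\n        if np.hypot(xs.mean()-u,ys.mean()-v)<30: return d["region"],d["confidence"]\n    return None,0')
s=s.replace("m,cf=mask(s,n)\n            if m","m,cf=mask_near(s,n,guess[n],z) if n in guess else mask(s,n)\n            if m")
s+='''
def plan(x,y,z,yaw,flip=False,n=None):
    """print equal-step calls from present pose to the target; heading change = nearest (mod pi), or the other way if flip (full value of yaw if n given as heading change deg)"""
    st=arm.get_state(); q=np.array(st["tool_rot"]); r=R.from_quat(q[[1,2,3,0]]); p=np.array(st["tool_pos"])
    ty=r.apply([0,1,0]); h=np.arctan2(ty[1],ty[0]); d=yaw-h; d=(d+np.pi/2)%np.pi-np.pi/2
    if flip: d-=np.sign(d)*np.pi
    if n is not None: d=np.radians(n)
    D=np.array([x,y,z+arm.tcp_to_grasp])-p; N=max(1,int(np.ceil(max(np.linalg.norm(D)/.24,abs(d)/.72))))
    print('heading %.1f -> %.1f'%(np.degrees(h),np.degrees(h+d)),'q6',round(st['q'][5],2))
    for i in range(N):
        hh=h+d*i/N; ry=np.array([np.cos(hh),np.sin(hh),0]); M=np.c_[np.cross(ry,[0,0,-1.]),ry,[0,0,-1.]]
        if i==0: M=r.as_matrix()
        print('  slide',np.round(M.T@D*1e3/N,1).tolist(),'rot z',round(-d/N,4))
'''
open('h.py','w').write(s)
E
python3 - <<'E'
from h import *
G=dict(case=(.611,.026,-.122),blue=(.4225,.391,1.32),red=(.425,-.379,-.05),grey=(.39,-.205,-2.48),yellow=(.374,.2,3.14),cover=(.5955,.328,1.087))
measure(G,guess=G)
plan(.4225,.391,.14,np.radians(165.5))
E
```

```text
case top cf0.90 xy mm 612.8 27.9 yaw -6.93deg cost 0.015
case scene cf0.56 xy mm 610.7 24.8 yaw -7.00deg cost 0.013
blue top cf0.88 xy mm 424.7 390.9 yaw 76.72deg cost 0.046
blue scene none
red top cf0.71 xy mm 426.8 -378.7 yaw -4.41deg cost 0.076
red scene cf0.64 xy mm 423.1 -381.1 yaw -3.05deg cost 0.076
grey top cf0.78 xy mm 393.1 -203.5 yaw -140.73deg cost 0.044
grey scene cf0.87 xy mm 388.2 -206.0 yaw -140.49deg cost 0.044
yellow top cf0.95 xy mm 380.5 200.3 yaw 179.18deg cost 0.041
yellow scene cf0.63 xy mm 376.0 198.5 yaw 179.69deg cost 0.057
cover top cf0.88 xy mm 596.2 328.3 yaw 62.37deg cost 0.033
cover scene cf0.86 xy mm 593.9 327.8 yaw 62.41deg cost 0.036
heading 77.4 -> 165.5 q6 -0.12
  slide [-108.9, -42.0, 33.8] rot z -0.5128
  slide [-74.3, -90.0, 33.8] rot z -0.5128
  slide [-20.6, -114.9, 33.8] rot z -0.5128
```

Call:
servo_tool:
  targets:
    - {"slide": [-109, -42, 34], "rot": [0, 0, -0.513], "claw": -0.4}
    - {"slide": [-109, -42, 34], "rot": [0, 0, -0.513], "claw": -0.4}
    - {"slide": [-109, -42, 34], "rot": [0, 0, -0.513], "claw": -0.4}
    - {"slide": [-109, -42, 34], "rot": [0, 0, -0.513], "claw": -0.4}
    - {"slide": [-109, -42, 34], "rot": [0, 0, -0.513], "claw": -0.4}

```text
t: 5.85
tool_pos: [0.2293, 0.52, 0.3704]
tool_rot: [-0.0, -0.145, 0.989, -0.0]
force: [-0.4, 0.5, 0.0]
opening: 0.0612
finger_force: 0.0
```

Call:
servo_tool:
  targets:
    - {"slide": [-74, -90, 34], "rot": [0, 0, -0.513], "claw": -0.4}
    - {"slide": [-74, -90, 34], "rot": [0, 0, -0.513], "claw": -0.4}
    - {"slide": [-74, -90, 34], "rot": [0, 0, -0.513], "claw": -0.4}
    - {"slide": [-74, -90, 34], "rot": [0, 0, -0.513], "claw": -0.4}
    - {"slide": [-74, -90, 34], "rot": [0, 0, -0.513], "claw": -0.4}

```text
t: 6.35
tool_pos: [0.3258, 0.4557, 0.3366]
tool_rot: [-0.0, -0.391, 0.921, 0.0]
force: [-1.4, -0.1, -0.2]
opening: 0.0611
finger_force: 0.0
```

Call:
servo_tool:
  targets:
    - {"slide": [-21, -115, 34], "rot": [0, 0, -0.513], "claw": -0.4}
    - {"slide": [-21, -115, 34], "rot": [0, 0, -0.513], "claw": -0.4}
    - {"slide": [-21, -115, 34], "rot": [0, 0, -0.513], "claw": -0.4}
    - {"slide": [-21, -115, 34], "rot": [0, 0, -0.513], "claw": -0.4}
    - {"slide": [-21, -115, 34], "rot": [0, 0, -0.513], "claw": -0.4}

```text
t: 6.85
tool_pos: [0.423, 0.3915, 0.3027]
tool_rot: [0.0, -0.611, 0.792, 0.0]
force: [0.1, -0.0, 0.6]
opening: 0.0617
finger_force: 0.0
```

Run:
```python
from h import *
measure(["blue"],("scene",),guess=dict(blue=(.4225,.391,1.32)))
go(.4225,.391,.042,np.radians(166))
```

```text
blue scene cf0.82 xy mm 419.5 390.5 yaw 78.16deg cost 0.097
q6 -2.26 heading 165.3 slide [0.9, -0.5, 97.7] rot [-0.0001, 0.0005, -0.0116] deg 0.7
```

Call:
servo_tool:
  targets:
    - {"slide": [0, 0, 40], "rot": [0, 0, -0.015], "claw": -0.4}
    - {"slide": [0, 0, 75], "rot": [0, 0, -0.015], "claw": -0.4}
    - {"slide": [0, 0, 97.5], "rot": [0, 0, -0.015], "claw": -0.4}
    - {"slide": [0, 0, 97.5], "rot": [0, 0, -0.015], "claw": 1}
    - {"slide": [0, 0, 97.5], "rot": [0, 0, -0.015], "claw": 1}

```text
t: 7.45
tool_pos: [0.4223, 0.3919, 0.2056]
tool_rot: [-0.0, -0.618, 0.786, 0.0]
force: [0.3, -0.0, -0.2]
opening: 0.049
finger_force: 0.0
```

Call:
servo_tool:
  targets:
    - {"slide": [0, 0, 0], "rot": [0, 0, 0], "claw": 1}
    - {"slide": [0, 0, 0], "rot": [0, 0, 0], "claw": 1}
    - {"slide": [0, 0, 0], "rot": [0, 0, 0], "claw": 1}
    - {"slide": [0, 0, 0], "rot": [0, 0, 0], "claw": 1}

```text
t: 7.85
tool_pos: [0.4231, 0.3913, 0.2059]
tool_rot: [0.001, -0.618, 0.786, -0.0]
force: [1.7, -0.5, 1.0]
opening: 0.0171
finger_force: 0.8
```

Call:
servo_tool:
  targets:
    - {"slide": [0, 0, -20], "rot": [0, 0, 0], "claw": 1}
    - {"slide": [0, 0, -45], "rot": [0, 0, 0], "claw": 1}
    - {"slide": [0, 0, -70], "rot": [0, 0, 0], "claw": 1}
    - {"slide": [0, 0, -70], "rot": [0, 0, 0], "claw": 1}

```text
t: 8.25
tool_pos: [0.424, 0.3919, 0.2782]
tool_rot: [0.003, -0.618, 0.786, -0.0]
force: [-0.1, -0.2, -2.0]
opening: 0.0158
finger_force: 30.0
```

Run:
```python
from h import *
st=arm.get_state(); p=st["tool_pos"]; print(p-[0,0,arm.tcp_to_grasp],st["opening"],st["finger_force"])
z=p[2]-arm.tcp_to_grasp-.042; print(z)
measure(["blue"],guess=dict(blue=(p[0],p[1],1.325)),z=z)
plan(.606-.0055,.026-.001,.14,np.radians(83))
```

```text
[0.42396584 0.39192174 0.11491051] 0.015827344173232123 29.999771118164062
0.0729105074772515
blue top cf0.90 xy mm 426.2 390.2 yaw 72.26deg cost 0.827
blue scene cf0.63 xy mm 421.5 389.2 yaw 76.74deg cost 0.283
heading 166.4 -> 83.0 q6 -2.28
  slide [104.5, -86.4, -9.7] rot z 0.4851
  slide [52.1, -125.2, -9.8] rot z 0.4851
  slide [-12.3, -135.0, -9.8] rot z 0.4851
```

```bash
python3 - <<'E'
s=open('h.py').read()
s+='''
def held(n,cams=("scene",),S=None,prior=True):
    """fit of the held block from masks, gripper zone ignored; prints offset of block grip point from the FK grasp point, world mm, and yaw"""
    st=arm.get_state(); p=np.array(st["tool_pos"])-[0,0,arm.tcp_to_grasp]; q=np.array(st["tool_rot"]); ty=R.from_quat(q[[1,2,3,0]]).apply([0,1,0]); h=np.arctan2(ty[1],ty[0])
    y0=h-(np.pi/2 if BAR[n]=='x' else 0); z=p[2]-(.032 if n=='cover' else .042)
    out=[]
    for c in cams:
        s=arm.snapshot(c); best=None
        for d in arm.regions_of(s,n+"_grip")[:3]:
            m=d["region"].astype(float); ys,xs=np.where(m>0)
            u,v=proj(s,[*p[:2],z+.01])[0]
            if np.hypot(xs.mean()-u,ys.mean()-v)>45: continue
            bb=(max(int(u)-90,0),max(int(v)-90,0),min(int(u)+90,640),min(int(v)+90,480)); l,t,r,b=bb
            B=[box(0,0,30,54,0 if n=='cover' else -20,160),box(0,0,80,184,58,300)]  # x along bar? rotated: tool y = closing
            B=[box(0,0,60,52,-22,160),box(0,0,84,186,56,330)]
            ig=render(s,B,p[0],p[1],p[2],h-np.pi/2,bb)>.01
            w=~ig; mm=m[t:b,l:r]
            for y1 in (y0,y0+np.pi):
              for k in(0,2,4):
                c_=lambda a:(np.abs(render(s,parts(n),a[0],a[1],z,a[2]*10,bb,k)-mm)*w).sum()/(mm*w).sum()
                a0=np.array([p[0],p[1],y1/10])
                f=minimize(c_,a0,method='Nelder-Mead',options=dict(initial_simplex=a0+np.array([[0,0,0],[.006,0,0],[0,.006,0],[0,0,.006]]),xatol=3e-5,fatol=1e-5))
                if best is None or f.fun<best.fun: best=f
        if best is None: print(n,c,'none'); continue
        a=best.x; print(n,c,'grasp',(p*1e3).round(1),'block xy mm %.1f %.1f yaw %.2f (from tool %.2f) cost %.3f'%(a[0]*1e3,a[1]*1e3,np.degrees(a[2]*10),np.degrees(y0),best.fun),'w',int((mm*w).sum()))
        out.append((a[0],a[1],a[2]*10))
    return out
def home(n,case,):
    H=dict(red=(49,-44),grey=(19,24),blue=(-38,-6),yellow=(-51,-90),cover=(0,99))[n]
    return place(np.array([[H[0]/1e3,H[1]/1e3,.046]]),case[0],case[1],0,case[2])[0]
'''
open('h.py','w').write(s)
E
python3 - <<'E'
from h import *
held("blue",("scene","top"))
C=(.6115,.0262,np.radians(-6.95))
for n in("red","grey","blue","yellow","cover"): print(n,home(n,C).round(4))
h=home("blue",C); plan(h[0],h[1],.10,np.radians(83))
E
```

```text
blue scene grasp [422.3 390.7 110.6] block xy mm 417.2 390.1 yaw 77.04 (from tool 76.38) cost 0.071 w 429
blue top grasp [422.3 390.7 110.6] block xy mm 421.9 390.9 yaw 76.76 (from tool 76.38) cost 0.051 w 259
red [ 0.6548 -0.0234  0.046 ]
grey [0.6333 0.0477 0.046 ]
blue [0.5731 0.0248 0.046 ]
yellow [ 0.55  -0.057  0.046]
cover [0.6235 0.1245 0.046 ]
heading 166.4 -> 83.0 q6 -2.28
  slide [106.8, -77.5, 3.6] rot z 0.4851
  slide [58.3, -118.3, 3.6] rot z 0.4851
  slide [-3.6, -131.9, 3.6] rot z 0.4851
```

Call:
servo_tool:
  targets:
    - {"slide": [107, -77, -10], "rot": [0, 0, 0.485], "claw": 1}
    - {"slide": [107, -77, -10], "rot": [0, 0, 0.485], "claw": 1}
    - {"slide": [107, -77, -10], "rot": [0, 0, 0.485], "claw": 1}
    - {"slide": [107, -77, -10], "rot": [0, 0, 0.485], "claw": 1}
    - {"slide": [107, -77, -10], "rot": [0, 0, 0.485], "claw": 1}

```text
t: 9.15
tool_pos: [0.4728, 0.268, 0.2847]
tool_rot: [-0.0, -0.41, 0.912, 0.0]
force: [0.2, 0.8, -2.0]
opening: 0.0159
finger_force: 30.0
```

Call:
servo_tool:
  targets:
    - {"slide": [58, -118, 3], "rot": [0, 0, 0.485], "claw": 1}
    - {"slide": [58, -118, 3], "rot": [0, 0, 0.485], "claw": 1}
    - {"slide": [58, -118, 3], "rot": [0, 0, 0.485], "claw": 1}
    - {"slide": [58, -118, 3], "rot": [0, 0, 0.485], "claw": 1}
    - {"slide": [58, -118, 3], "rot": [0, 0, 0.485], "claw": 1}

```text
t: 9.65
tool_pos: [0.5228, 0.1472, 0.2817]
tool_rot: [-0.0, -0.181, 0.984, 0.0]
force: [0.0, 0.1, -2.0]
opening: 0.016
finger_force: 30.0
```

Call:
servo_tool:
  targets:
    - {"slide": [-4, -131, 15], "rot": [0, 0, 0.485], "claw": 1}
    - {"slide": [-4, -131, 15], "rot": [0, 0, 0.485], "claw": 1}
    - {"slide": [-4, -131, 15], "rot": [0, 0, 0.485], "claw": 1}
    - {"slide": [-4, -131, 15], "rot": [0, 0, 0.485], "claw": 1}
    - {"slide": [-4, -131, 15], "rot": [0, 0, 0.485], "claw": 1}

```text
t: 10.15
tool_pos: [0.5729, 0.0267, 0.2666]
tool_rot: [-0.001, 0.06, 0.998, 0.0]
force: [-0.2, -0.2, -1.3]
opening: 0.0157
finger_force: 30.0
```

Run:
```python
from h import *
held("blue",("scene","top"))
C=(.6127,.0277,np.radians(-6.95)); h=home("blue",C); print(h); go(h[0],h[1],.066,np.radians(83.05))
s=arm.snapshot("scene"); cv2.imwrite("pics/a.png",cv2.resize(s["image"][150:350,200:467,::-1],(800,600)))
```

```text
blue scene grasp [572.9  26.7 103.3] block xy mm 569.3 26.9 yaw -7.29 (from tool -6.89) cost 0.082 w 513
blue top grasp [572.9  26.7 103.3] block xy mm 572.7 29.8 yaw -6.64 (from tool -6.89) cost 0.107 w 150
[0.5742532  0.02634221 0.046     ]
q6 -1.52 heading 83.2 slide [-2.0, -1.1, 37.8] rot [0.0, -0.0006, 0.0028] deg -0.2
```

View pics/a.png

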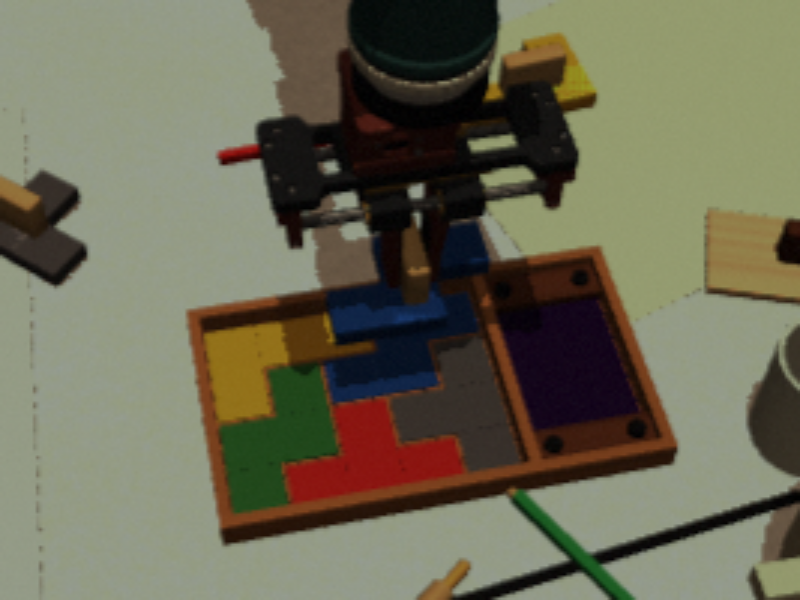

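The picture shows the held blue block hovering over its painted shape. The view is clear, and the case floor is as I read it.

Call:
servo_tool:
  targets:
    - {"slide": [-2.7, -3.3, 15], "rot": [0, 0, 0.002], "claw": 1}
    - {"slide": [-2.7, -3.3, 31], "rot": [0, 0, 0.002], "claw": 1}
    - {"slide": [-2.7, -3.3, 31], "rot": [0, 0, 0.002], "claw": 1}
    - {"slide": [-2.7, -3.3, 31], "rot": [0, 0, 0.002], "claw": 1}

```text
t: 10.8
tool_pos: [0.5748, 0.023, 0.2354]
tool_rot: [-0.001, 0.062, 0.998, -0.0]
force: [0.1, 0.0, -1.8]
opening: 0.0161
finger_force: 30.0
```

```bash
cat >> h.py <<'E'
CS=(.6106,.0248,np.radians(-6.95)); CT=(.6128,.0277,np.radians(-6.95)); CR=[.6136,.0246,np.radians(-6.95)]
def corr(n,N=2,cams=("scene","top")):
    "world shift needed (mm) for the held block to be over home, by each camera relative to the case"
    for _ in range(N):
        for c in cams:
            for o in held(n,(c,)):
                h=home(n,CS if c=="scene" else CT); print('   need',c,((h[:2]-o[:2])*1e3).round(1))
    go(*home(n,CR))
E
python3 -c "
from h import *
corr('blue')"
```

```text
blue scene grasp [574.8  23.   72.1] block xy mm 568.3 21.9 yaw -4.36 (from tool -7.06) cost 0.089 w 418
   need scene [3.8 1.5]
blue top grasp [575.4  22.9  73. ] block xy mm 575.4 22.9 yaw -7.08 (from tool -7.08) cost inf w 0
   need top [-1.   3.5]
blue scene grasp [575.5  22.8  73.4] block xy mm 571.4 21.6 yaw -6.67 (from tool -7.08) cost 0.061 w 476
   need scene [0.8 1.8]
blue top grasp [575.4  22.8  73.4] block xy mm 575.4 22.8 yaw -7.09 (from tool -7.09) cost inf w 0
   need top [-1.1  3.5]
q6 -1.53 heading 82.9 slide [0.2, 0.4, 27.2] rot [-0.0001, 0.0007, 0.0] deg 0.0h.py:121: RuntimeWarning: divide by zero encountered in scalar divide
  c_=lambda a:(np.abs(render(s,parts(n),a[0],a[1],z,a[2]*10,bb,k)-mm)*w).sum()/(mm*w).sum()
  np.max(np.abs(fsim[0] - fsim[1:])) <= fatol):
```

```bash
sed -i 's/a\[2\]\*10,bb,k)-mm)\*w).sum()\/(mm\*w).sum()/a[2]*10,bb,k)-mm)*w).sum()\/((mm*w).sum()+1)+100*(a[2]*10-y1)**2/' h.py
python3 -c "
from h import *
corr('blue',3,('scene',))
measure(['case'],('scene',),guess=dict(case=CS))"
```

```text
blue scene grasp [575.3  22.8  73.2] block xy mm 571.5 21.8 yaw 173.03 (from tool -7.09) cost 0.064 w 475
   need scene [0.6 1.7]
blue scene grasp [575.2  22.8  73.1] block xy mm 569.9 21.9 yaw 172.98 (from tool -7.09) cost 0.120 w 9999
   need scene [2.2 1.6]
blue scene grasp [575.2  22.8  73. ] block xy mm 570.3 22.0 yaw 172.96 (from tool -7.09) cost 0.109 w 437
   need scene [1.8 1.5]
q6 -1.53 heading 82.9 slide [0.1, 0.4, 26.9] rot [-0.0001, 0.0001, 0.0] deg 0.0
case scene cf0.58 xy mm 610.9 25.1 yaw -6.80deg cost 0.126
```

Call:
servo_tool:
  targets:
    - {"slide": [-1.1, 1.6, 5], "rot": [0, 0, 0], "claw": 1}
    - {"slide": [-1.1, 1.6, 9], "rot": [0, 0, 0], "claw": 1}
    - {"slide": [-1.1, 1.6, 13], "rot": [0, 0, 0], "claw": 1}
    - {"slide": [-1.1, 1.6, 16], "rot": [0, 0, 0], "claw": 1}
    - {"slide": [-1.1, 1.6, 18], "rot": [0, 0, 0], "claw": 1}

```text
t: 12.1
tool_pos: [0.5763, 0.0243, 0.2176]
tool_rot: [-0.0, 0.062, 0.998, -0.0]
force: [0.4, 0.1, -1.7]
opening: 0.0161
finger_force: 30.0
```

Call:
servo_tool:
  targets:
    - {"slide": [0, 0, 3], "rot": [0, 0, 0], "claw": 1}
    - {"slide": [0, 0, 5], "rot": [0, 0, 0], "claw": 1}
    - {"slide": [0, 0, 7], "rot": [0, 0, 0], "claw": 1}
    - {"slide": [0, 0, 8], "rot": [0, 0, 0], "claw": 1}
    - {"slide": [0, 0, 8.5], "rot": [0, 0, 0], "claw": 1}

```text
t: 12.6
tool_pos: [0.5764, 0.0243, 0.2102]
tool_rot: [-0.0, 0.062, 0.998, -0.0]
force: [-2.7, 0.0, 9.6]
opening: 0.0158
finger_force: 30.0
```

Call:
servo_tool:
  targets:
    - {"slide": [0, 0, 0], "rot": [0, 0, 0], "claw": 0.3}
    - {"slide": [0, 0, 0], "rot": [0, 0, 0], "claw": 0.3}
    - {"slide": [0, 0, 0], "rot": [0, 0, 0], "claw": 0.3}
    - {"slide": [0, 0, -30], "rot": [0, 0, 0], "claw": 0.3}
    - {"slide": [0, 0, -80], "rot": [0, 0, 0], "claw": -0.4}

```text
t: 13.1
tool_pos: [0.5749, 0.0243, 0.2875]
tool_rot: [-0.004, 0.062, 0.998, 0.0]
force: [0.6, -0.3, -0.6]
opening: 0.0359
finger_force: 0.0
```

Run:
```python
from h import *
print(arm.get_state()["opening"])
o,_=measure(["yellow","blue"],guess=dict(yellow=(.379,.199,3.12),blue=(.576,.024,-.121)))
for c,C in(("scene",CS),("top",CT)):
    if ("blue",c) in o: print(c,'blue home err',(np.array(o["blue",c][:2])-home("blue",C)[:2])*1e3)
plan(.379,.199,.12,0,n=97)
```

```text
0.03585571456781023
yellow top cf0.93 xy mm 383.9 200.6 yaw 169.83deg cost 1.000
yellow scene cf0.83 xy mm 379.3 220.6 yaw -154.19deg cost 3.189
blue top cf0.80 xy mm 572.1 24.5 yaw -15.21deg cost 0.864
blue scene cf0.77 xy mm 569.1 25.0 yaw -6.94deg cost 0.050
scene blue home err [-3.04683247  1.51439866]
top blue home err [-2.29095023 -1.82683814]
heading 82.9 -> 179.9 q6 -1.52
  slide [72.3, 49.7, 1.9] rot z -0.5643
  slide [34.5, 80.7, 1.9] rot z -0.5643
  slide [-14.0, 86.6, 1.9] rot z -0.5643
```

Call:
servo_tool:
  targets:
    - {"slide": [72, 50, 0], "rot": [0, 0, -0.564], "claw": -0.4}
    - {"slide": [72, 50, 0], "rot": [0, 0, -0.564], "claw": -0.4}
    - {"slide": [72, 50, 0], "rot": [0, 0, -0.564], "claw": -0.4}
    - {"slide": [72, 50, 0], "rot": [0, 0, -0.564], "claw": -0.4}
    - {"slide": [72, 50, 0], "rot": [0, 0, -0.564], "claw": -0.4}

```text
t: 13.9
tool_pos: [0.5103, 0.0831, 0.2883]
tool_rot: [-0.001, -0.219, 0.976, 0.0]
force: [-0.4, -0.2, -0.9]
opening: 0.0614
finger_force: 0.0
```

Call:
servo_tool:
  targets:
    - {"slide": [34.5, 81, 0], "rot": [0, 0, -0.564], "claw": -0.4}
    - {"slide": [34.5, 81, 0], "rot": [0, 0, -0.564], "claw": -0.4}
    - {"slide": [34.5, 81, 0], "rot": [0, 0, -0.564], "claw": -0.4}
    - {"slide": [34.5, 81, 0], "rot": [0, 0, -0.564], "claw": -0.4}
    - {"slide": [34.5, 81, 0], "rot": [0, 0, -0.564], "claw": -0.4}

```text
t: 14.4
tool_pos: [0.4451, 0.1414, 0.2889]
tool_rot: [-0.001, -0.481, 0.877, 0.0]
force: [0.5, 0.6, -0.4]
opening: 0.0615
finger_force: 0.0
```

Call:
servo_tool:
  targets:
    - {"slide": [-14, 87, -20], "rot": [0, 0, -0.564], "claw": -0.4}
    - {"slide": [-14, 87, -20], "rot": [0, 0, -0.564], "claw": -0.4}
    - {"slide": [-14, 87, -20], "rot": [0, 0, -0.564], "claw": -0.4}
    - {"slide": [-14, 87, -20], "rot": [0, 0, -0.564], "claw": -0.4}
    - {"slide": [-14, 87, -20], "rot": [0, 0, -0.564], "claw": -0.4}

```text
t: 14.9
tool_pos: [0.3795, 0.1999, 0.3093]
tool_rot: [-0.0, -0.705, 0.709, 0.0]
force: [0.1, 0.5, 0.4]
opening: 0.0611
finger_force: 0.0
```

Run:
```python
from h import *
o,S=measure(["yellow","blue"],guess=dict(yellow=(.379,.199,3.12),blue=(.576,.024,-.121)))
go(.379,.199,.042,np.radians(179.5))
cv2.imwrite("pics/b.png",np.hstack([S[1]["image"][100:350,200:467],S[0]["image"][150:400,150:420]])[:,:,::-1])
```

```text
yellow top cf0.73 xy mm 380.5 204.2 yaw 179.21deg cost 0.830
yellow scene cf0.79 xy mm 376.0 198.6 yaw 178.63deg cost 0.042
blue top cf0.92 xy mm 577.0 25.7 yaw -6.77deg cost 0.054
blue scene cf0.63 xy mm 568.7 25.1 yaw -6.91deg cost 0.050
q6 -2.81 heading 179.7 slide [0.6, 0.7, 104.2] rot [0.0004, -0.0002, 0.0031] deg -0.2
```

View pics/b.png

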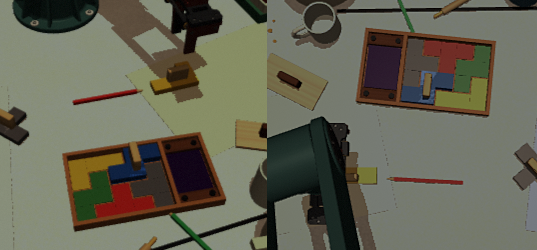

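Blue sits flat over its painted shape, and yellow is unmoved under the gripper.

Call:
servo_tool:
  targets:
    - {"slide": [0.6, -0.3, 45], "rot": [0, 0, 0], "claw": -0.4}
    - {"slide": [0.6, -0.3, 85], "rot": [0, 0, 0], "claw": -0.4}
    - {"slide": [0.6, -0.3, 104], "rot": [0, 0, 0], "claw": -0.4}
    - {"slide": [0.6, -0.3, 104], "rot": [0, 0, 0], "claw": 1}
    - {"slide": [0.6, -0.3, 104], "rot": [0, 0, 0], "claw": 1}

```text
t: 15.7
tool_pos: [0.3801, 0.1992, 0.2057]
tool_rot: [-0.0, -0.706, 0.708, 0.0]
force: [-0.2, 0.3, 0.0]
opening: 0.0489
finger_force: 0.0
```

Call:
servo_tool:
  targets:
    - {"slide": [0, 0, 0], "rot": [0, 0, 0], "claw": 1}
    - {"slide": [0, 0, 0], "rot": [0, 0, 0], "claw": 1}
    - {"slide": [0, 0, 0], "rot": [0, 0, 0], "claw": 1}
    - {"slide": [0, 0, 0], "rot": [0, 0, 0], "claw": 1}

```text
t: 16.1
tool_pos: [0.3801, 0.1994, 0.2063]
tool_rot: [0.001, -0.706, 0.708, -0.0]
force: [0.8, -0.8, 0.2]
opening: 0.0167
finger_force: 0.0
```

Call:
servo_tool:
  targets:
    - {"slide": [0, 0, -20], "rot": [0, 0, 0], "claw": 1}
    - {"slide": [0, 0, -45], "rot": [0, 0, 0], "claw": 1}
    - {"slide": [0, 0, -60], "rot": [0, 0, 0], "claw": 1}
    - {"slide": [0, 0, -60], "rot": [0, 0, 0], "claw": 1}

```text
t: 16.5
tool_pos: [0.3806, 0.1996, 0.2674]
tool_rot: [0.002, -0.706, 0.708, -0.001]
force: [0.1, 0.6, -1.7]
opening: 0.0159
finger_force: 30.0
```

Run:
```python
from h import *
held("yellow",("scene",))
h=home("yellow",CR); plan(h[0],h[1],.10,0,n=-(179.6+6.95))
```

```text
yellow scene grasp [380.6 199.6 104.1] block xy mm 378.4 199.9 yaw 179.80 (from tool 179.86) cost 0.056 w 384
heading 179.9 -> -6.7 q6 -2.82
  slide [51.5, -34.6, 0.5] rot z 0.6512
  slide [20.0, -58.7, 0.5] rot z 0.6512
  slide [-19.7, -58.8, 0.5] rot z 0.6512
  slide [-51.3, -34.8, 0.5] rot z 0.6512
  slide [-61.9, 3.4, 0.5] rot z 0.6512
```

Call:
servo_tool:
  targets:
    - {"slide": [51.5, -34.5, -25], "rot": [0, 0, 0.651], "claw": 1}
    - {"slide": [51.5, -34.5, -25], "rot": [0, 0, 0.651], "claw": 1}
    - {"slide": [51.5, -34.5, -25], "rot": [0, 0, 0.651], "claw": 1}
    - {"slide": [51.5, -34.5, -25], "rot": [0, 0, 0.651], "claw": 1}
    - {"slide": [51.5, -34.5, -25], "rot": [0, 0, 0.651], "claw": 1}

```text
t: 17.1
tool_pos: [0.4138, 0.1473, 0.2894]
tool_rot: [-0.001, -0.44, 0.898, 0.0]
force: [0.2, 0.2, -1.7]
opening: 0.0158
finger_force: 30.0
```

Call:
servo_tool:
  targets:
    - {"slide": [20, -58.5, 0], "rot": [0, 0, 0.651], "claw": 1}
    - {"slide": [20, -58.5, 0], "rot": [0, 0, 0.651], "claw": 1}
    - {"slide": [20, -58.5, 0], "rot": [0, 0, 0.651], "claw": 1}
    - {"slide": [20, -58.5, 0], "rot": [0, 0, 0.651], "claw": 1}
    - {"slide": [20, -58.5, 0], "rot": [0, 0, 0.651], "claw": 1}

```text
t: 17.6
tool_pos: [0.448, 0.0959, 0.2892]
tool_rot: [-0.001, -0.13, 0.992, 0.0]
force: [-0.5, -0.3, -2.4]
opening: 0.0159
finger_force: 30.0
```

Call:
servo_tool:
  targets:
    - {"slide": [-19.5, -59, 0], "rot": [0, 0, 0.651], "claw": 1}
    - {"slide": [-19.5, -59, 0], "rot": [0, 0, 0.651], "claw": 1}
    - {"slide": [-19.5, -59, 0], "rot": [0, 0, 0.651], "claw": 1}
    - {"slide": [-19.5, -59, 0], "rot": [0, 0, 0.651], "claw": 1}
    - {"slide": [-19.5, -59, 0], "rot": [0, 0, 0.651], "claw": 1}

```text
t: 18.1
tool_pos: [0.4823, 0.0442, 0.2891]
tool_rot: [-0.001, 0.194, 0.981, -0.0]
force: [-0.5, -0.5, -1.7]
opening: 0.0157
finger_force: 30.0
```

Call:
servo_tool:
  targets:
    - {"slide": [-51, -35, 0], "rot": [0, 0, 0.651], "claw": 1}
    - {"slide": [-51, -35, 0], "rot": [0, 0, 0.651], "claw": 1}
    - {"slide": [-51, -35, 0], "rot": [0, 0, 0.651], "claw": 1}
    - {"slide": [-51, -35, 0], "rot": [0, 0, 0.651], "claw": 1}
    - {"slide": [-51, -35, 0], "rot": [0, 0, 0.651], "claw": 1}

```text
t: 18.6
tool_pos: [0.5164, -0.0073, 0.289]
tool_rot: [-0.001, 0.497, 0.867, -0.001]
force: [-0.1, 1.0, -0.9]
opening: 0.0157
finger_force: 30.0
```

Call:
servo_tool:
  targets:
    - {"slide": [-62, 3.5, 0], "rot": [0, 0, 0.651], "claw": 1}
    - {"slide": [-62, 3.5, 0], "rot": [0, 0, 0.651], "claw": 1}
    - {"slide": [-62, 3.5, 0], "rot": [0, 0, 0.651], "claw": 1}
    - {"slide": [-62, 3.5, 30], "rot": [0, 0, 0.651], "claw": 1}
    - {"slide": [-62, 3.5, 55], "rot": [0, 0, 0.651], "claw": 1}

```text
t: 19.1
tool_pos: [0.5513, -0.0589, 0.2337]
tool_rot: [-0.0, 0.749, 0.663, -0.0]
force: [0.4, 0.7, -1.3]
opening: 0.0162
finger_force: 30.0
```

```bash
python3 -c "
from h import *
corr('yellow',2,('scene','top'))"
```

```text
yellow scene grasp [551.3 -58.9  70.4] block xy mm 547.9 -59.5 yaw -7.04 (from tool -6.96) cost 0.105 w 219
   need scene [1.2 1.1]
yellow top grasp [549.3 -58.3  68.2] block xy mm 551.1 -61.9 yaw -6.59 (from tool -6.68) cost 0.309 w 85
   need top [0.2 6.4]
yellow scene grasp [551.  -58.6  71.2] block xy mm 548.4 -60.1 yaw -6.58 (from tool -6.56) cost 0.087 w 275
   need scene [0.7 1.7]
yellow top grasp [552.  -58.7  72.9] block xy mm 554.1 -60.2 yaw -6.64 (from tool -6.57) cost 0.124 w 120
   need top [-2.8  4.8]
q6 -0.12 heading -6.6 slide [0.2, -0.2, 27.4] rot [0.002, 0.0003, -0.0] deg 0.0
```

Call:
servo_tool:
  targets:
    - {"slide": [1.5, 0.7, 4], "rot": [0, 0, 0.006], "claw": 1}
    - {"slide": [1.5, 0.7, 8], "rot": [0, 0, 0.006], "claw": 1}
    - {"slide": [1.5, 0.7, 12], "rot": [0, 0, 0.006], "claw": 1}
    - {"slide": [1.5, 0.7, 16], "rot": [0, 0, 0.006], "claw": 1}
    - {"slide": [1.5, 0.7, 18], "rot": [0, 0, 0.006], "claw": 1}

```text
t: 20.0
tool_pos: [0.5522, -0.0572, 0.2171]
tool_rot: [-0.0, 0.749, 0.663, -0.0]
force: [-0.3, 1.3, -0.9]
opening: 0.0161
finger_force: 30.0
```

Call:
servo_tool:
  targets:
    - {"slide": [0, 0, 3], "rot": [0, 0, 0], "claw": 1}
    - {"slide": [0, 0, 5], "rot": [0, 0, 0], "claw": 1}
    - {"slide": [0, 0, 7], "rot": [0, 0, 0], "claw": 1}
    - {"slide": [0, 0, 8], "rot": [0, 0, 0], "claw": 1}
    - {"slide": [0, 0, 8.5], "rot": [0, 0, 0], "claw": 1}

```text
t: 20.5
tool_pos: [0.5524, -0.0573, 0.2104]
tool_rot: [0.0, 0.749, 0.663, -0.0]
force: [-4.7, -0.3, 17.5]
opening: 0.0157
finger_force: 30.0
```

Call:
servo_tool:
  targets:
    - {"slide": [0, 0, -0.5], "rot": [0, 0, 0], "claw": 0.3}
    - {"slide": [0, 0, -0.5], "rot": [0, 0, 0], "claw": 0.3}
    - {"slide": [0, 0, -0.5], "rot": [0, 0, 0], "claw": 0.3}
    - {"slide": [0, 0, -30], "rot": [0, 0, 0], "claw": 0.3}
    - {"slide": [0, 0, -80], "rot": [0, 0, 0], "claw": -0.4}

```text
t: 21.0
tool_pos: [0.551, -0.057, 0.287]
tool_rot: [-0.003, 0.749, 0.663, -0.002]
force: [1.3, 0.3, 0.4]
opening: 0.0357
finger_force: 0.0
```

Run:
```python
from h import *
measure(["grey"],guess=dict(grey=(.390,-.205,-2.455)))
plan(.392,-.205,.15,np.radians(-50.6))
```

```text
grey top cf0.57 xy mm 393.3 -203.7 yaw -140.55deg cost 0.049
grey scene cf0.70 xy mm 387.7 -206.3 yaw -140.87deg cost 0.072
heading -7.0 -> -50.6 q6 -0.11
  slide [-83.1, -70.9, -11.7] rot z 0.3806
  slide [-103.5, -35.0, -11.5] rot z 0.3806
```

Call:
servo_tool:
  targets:
    - {"slide": [-83, -71, -12], "rot": [0, 0, 0.38], "claw": -0.4}
    - {"slide": [-83, -71, -12], "rot": [0, 0, 0.38], "claw": -0.4}
    - {"slide": [-83, -71, -12], "rot": [0, 0, 0.38], "claw": -0.4}
    - {"slide": [-83, -71, -12], "rot": [0, 0, 0.38], "claw": -0.4}
    - {"slide": [-83, -71, -12], "rot": [0, 0, 0.38], "claw": -0.4}

```text
t: 21.7
tool_pos: [0.4719, -0.1309, 0.3003]
tool_rot: [-0.001, 0.86, 0.51, -0.0]
force: [0.3, -0.1, 0.1]
opening: 0.0614
finger_force: 0.0
```

Call:
servo_tool:
  targets:
    - {"slide": [-103.5, -35, 0], "rot": [0, 0, 0.38], "claw": -0.4}
    - {"slide": [-103.5, -35, 0], "rot": [0, 0, 0.38], "claw": -0.4}
    - {"slide": [-103.5, -35, 0], "rot": [0, 0, 0.38], "claw": -0.4}
    - {"slide": [-103.5, -35, 0], "rot": [0, 0, 0.38], "claw": -0.4}
    - {"slide": [-103.5, -35, 0], "rot": [0, 0, 0.38], "claw": -0.4}

```text
t: 22.2
tool_pos: [0.3924, -0.2046, 0.3009]
tool_rot: [-0.0, 0.941, 0.339, 0.0]
force: [-0.6, -0.6, 0.3]
opening: 0.0615
finger_force: 0.0
```

Run:
```python
from h import *
measure(["grey"],("scene",),guess=dict(grey=(.390,-.205,-2.455)))
o,_=measure(["yellow"],guess=dict(yellow=(.551,-.057,-.121)),z=.004); print(home("yellow",CS),home("yellow",CT))
go(.3922,-.2052,.042,np.radians(-50.6))
```

```text
grey scene cf0.64 xy mm 387.7 -206.5 yaw -141.35deg cost 0.047
yellow top cf0.91 xy mm 553.6 -56.0 yaw -7.59deg cost 0.068
yellow scene cf0.92 xy mm 548.9 -58.0 yaw -7.62deg cost 0.102
[ 0.54908446 -0.05836753  0.046     ] [ 0.55128446 -0.05546753  0.046     ]
q6 0.24 heading -50.4 slide [-0.4, 0.7, 95.8] rot [0.0001, -0.0, 0.0034] deg -0.2
```

Call:
servo_tool:
  targets:
    - {"slide": [-0.4, 0.7, 45], "rot": [0, 0, 0.005], "claw": -0.4}
    - {"slide": [-0.4, 0.7, 80], "rot": [0, 0, 0.005], "claw": -0.4}
    - {"slide": [-0.4, 0.7, 95.5], "rot": [0, 0, 0.005], "claw": -0.4}
    - {"slide": [-0.4, 0.7, 95.5], "rot": [0, 0, 0.005], "claw": 1}
    - {"slide": [-0.4, 0.7, 95.5], "rot": [0, 0, 0.005], "claw": 1}

```text
t: 23.0
tool_pos: [0.3919, -0.2056, 0.2058]
tool_rot: [-0.0, 0.942, 0.336, -0.0]
force: [-0.7, -0.1, 0.7]
opening: 0.0487
finger_force: 0.0
```

Call:
servo_tool:
  targets:
    - {"slide": [0, 0, 0], "rot": [0, 0, 0], "claw": 1}
    - {"slide": [0, 0, 0], "rot": [0, 0, 0], "claw": 1}
    - {"slide": [0, 0, 0], "rot": [0, 0, 0], "claw": 1}
    - {"slide": [0, 0, 0], "rot": [0, 0, 0], "claw": 1}

```text
t: 23.4
tool_pos: [0.3917, -0.2058, 0.2063]
tool_rot: [0.001, 0.942, 0.335, 0.0]
force: [-1.3, 1.4, 3.4]
opening: 0.0168
finger_force: 2.5
```

Call:
servo_tool:
  targets:
    - {"slide": [0, 0, -20], "rot": [0, 0, 0], "claw": 1}
    - {"slide": [0, 0, -45], "rot": [0, 0, 0], "claw": 1}
    - {"slide": [0, 0, -85], "rot": [0, 0, 0], "claw": 1}
    - {"slide": [0, 0, -85], "rot": [0, 0, 0], "claw": 1}

```text
t: 23.8
tool_pos: [0.3929, -0.2067, 0.2945]
tool_rot: [0.003, 0.942, 0.335, 0.002]
force: [1.2, -1.1, -1.7]
opening: 0.0157
finger_force: 30.0
```

Run:
```python
from h import *
held("grey",("scene",))
h=home("grey",(.614,.0258,CR[2])); print(h); plan(h[0],h[1],.127,0,n=50.8+83.05)
```

```text
grey scene grasp [ 392.9 -206.7  131.2] block xy mm 390.3 -208.4 yaw -140.87 (from tool -140.82) cost 0.085 w 345
[0.63576447 0.04732459 0.046     ]
heading -50.8 -> 83.0 q6 0.25
  slide [87.3, -10.5, 0.3] rot z -0.584
  slide [78.6, 39.4, 0.2] rot z -0.584
  slide [43.9, 76.2, 0.2] rot z -0.584
  slide [-5.4, 87.7, 0.2] rot z -0.584
```

Call:
servo_tool:
  targets:
    - {"slide": [87.5, -10.5, 0], "rot": [0, 0, -0.584], "claw": 1}
    - {"slide": [87.5, -10.5, 0], "rot": [0, 0, -0.584], "claw": 1}
    - {"slide": [87.5, -10.5, 0], "rot": [0, 0, -0.584], "claw": 1}
    - {"slide": [87.5, -10.5, 0], "rot": [0, 0, -0.584], "claw": 1}
    - {"slide": [87.5, -10.5, 0], "rot": [0, 0, -0.584], "claw": 1}

```text
t: 24.4
tool_pos: [0.4521, -0.1416, 0.2889]
tool_rot: [-0.002, 0.805, 0.593, -0.001]
force: [-0.7, -0.4, -2.8]
opening: 0.016
finger_force: 30.0
```

Call:
servo_tool:
  targets:
    - {"slide": [78.5, 39.5, 0], "rot": [0, 0, -0.584], "claw": 1}
    - {"slide": [78.5, 39.5, 0], "rot": [0, 0, -0.584], "claw": 1}
    - {"slide": [78.5, 39.5, 0], "rot": [0, 0, -0.584], "claw": 1}
    - {"slide": [78.5, 39.5, 0], "rot": [0, 0, -0.584], "claw": 1}
    - {"slide": [78.5, 39.5, 0], "rot": [0, 0, -0.584], "claw": 1}

```text
t: 24.9
tool_pos: [0.5134, -0.0789, 0.2894]
tool_rot: [-0.001, 0.602, 0.799, -0.0]
force: [0.9, 0.2, -2.1]
opening: 0.0158
finger_force: 30.0
```

Call:
servo_tool:
  targets:
    - {"slide": [44, 76, 0], "rot": [0, 0, -0.584], "claw": 1}
    - {"slide": [44, 76, 0], "rot": [0, 0, -0.584], "claw": 1}
    - {"slide": [44, 76, 0], "rot": [0, 0, -0.584], "claw": 1}
    - {"slide": [44, 76, 0], "rot": [0, 0, -0.584], "claw": 1}
    - {"slide": [44, 76, 0], "rot": [0, 0, -0.584], "claw": 1}

```text
t: 25.4
tool_pos: [0.5743, -0.0159, 0.2897]
tool_rot: [-0.001, 0.348, 0.938, -0.0]
force: [0.1, 0.0, -1.7]
opening: 0.0159
finger_force: 30.0
```

Call:
servo_tool:
  targets:
    - {"slide": [-5.5, 88, 0], "rot": [0, 0, -0.584], "claw": 1}
    - {"slide": [-5.5, 88, 0], "rot": [0, 0, -0.584], "claw": 1}
    - {"slide": [-5.5, 88, 0], "rot": [0, 0, -0.584], "claw": 1}
    - {"slide": [-5.5, 88, 30], "rot": [0, 0, -0.584], "claw": 1}
    - {"slide": [-5.5, 88, 53], "rot": [0, 0, -0.584], "claw": 1}

```text
t: 25.9
tool_pos: [0.6358, 0.0474, 0.2366]
tool_rot: [0.0, 0.063, 0.998, -0.0]
force: [-0.7, 0.2, -2.0]
opening: 0.0158
finger_force: 30.0
```

Call:
servo_tool:
  targets:
    - {"slide": [0, 0, 0], "rot": [0, 0, 0], "claw": 1}
    - {"slide": [0, 0, 0], "rot": [0, 0, 0], "claw": 1}
    - {"slide": [0, 0, 0], "rot": [0, 0, 0], "claw": 1}

```text
t: 26.2
tool_pos: [0.6365, 0.0472, 0.2388]
tool_rot: [0.001, 0.063, 0.998, -0.0]
force: [-0.4, -0.0, -1.3]
opening: 0.0158
finger_force: 30.0
```

```bash
python3 -c "
from h import *
corr('grey',3,('scene',))
corr('grey',1,('top',))"
```

```text
grey scene grasp [636.5  47.2  75.5] block xy mm 632.0 47.2 yaw -7.22 (from tool -7.17) cost 0.053 w 489
   need scene [ 0.3 -0.9]
grey scene grasp [636.6  47.4  75.8] block xy mm 631.4 46.9 yaw -7.22 (from tool -7.09) cost 0.050 w 437
   need scene [ 1.  -0.6]
grey scene grasp [636.4  47.5  75.5] block xy mm 632.0 46.5 yaw -7.06 (from tool -7.04) cost 0.047 w 460
   need scene [ 0.4 -0.2]
q6 -1.48 heading 83.0 slide [0.7, -1.5, 29.1] rot [0.0, 0.0012, -0.0] deg 0.0
grey top none
q6 -1.48 heading 83.0 slide [0.5, -1.6, 28.8] rot [-0.0, 0.0006, 0.0] deg 0.0
```

Call:
servo_tool:
  targets:
    - {"slide": [-0.5, -0.5, 5], "rot": [0, 0, 0], "claw": 1}
    - {"slide": [-0.5, -0.5, 9], "rot": [0, 0, 0], "claw": 1}
    - {"slide": [-0.5, -0.5, 13], "rot": [0, 0, 0], "claw": 1}
    - {"slide": [-0.5, -0.5, 17], "rot": [0, 0, 0], "claw": 1}
    - {"slide": [-0.5, -0.5, 20], "rot": [0, 0, 0], "claw": 1}

```text
t: 27.1
tool_pos: [0.6362, 0.047, 0.217]
tool_rot: [-0.0, 0.061, 0.998, -0.0]
force: [-0.0, 1.1, -1.1]
opening: 0.016
finger_force: 30.0
```

Call:
servo_tool:
  targets:
    - {"slide": [0, 0, 2], "rot": [0, 0, 0], "claw": 1}
    - {"slide": [0, 0, 4], "rot": [0, 0, 0], "claw": 1}
    - {"slide": [0, 0, 6], "rot": [0, 0, 0], "claw": 1}
    - {"slide": [0, 0, 7.5], "rot": [0, 0, 0], "claw": 1}
    - {"slide": [0, 0, 8], "rot": [0, 0, 0], "claw": 1}

```text
t: 27.6
tool_pos: [0.6364, 0.0471, 0.2105]
tool_rot: [0.0, 0.061, 0.998, -0.0]
force: [-3.1, 0.1, 8.5]
opening: 0.0155
finger_force: 30.0
```

Call:
servo_tool:
  targets:
    - {"slide": [0, 0, 0], "rot": [0, 0, 0], "claw": 0.3}
    - {"slide": [0, 0, 0], "rot": [0, 0, 0], "claw": 0.3}
    - {"slide": [0, 0, 0], "rot": [0, 0, 0], "claw": 0.3}
    - {"slide": [0, 0, -30], "rot": [0, 0, 0], "claw": 0.3}
    - {"slide": [0, 0, -80], "rot": [0, 0, 0], "claw": -0.4}

```text
t: 28.1
tool_pos: [0.6348, 0.0471, 0.287]
tool_rot: [-0.004, 0.061, 0.998, -0.0]
force: [1.0, 0.1, 0.3]
opening: 0.0359
finger_force: 0.0
```

Run:
```python
from h import *
measure(["red"],guess=dict(red=(.426,-.379,-.06)))
plan(.4268,-.380,.14,np.radians(-3.8))
```

```text
red top cf0.56 xy mm 427.1 -378.3 yaw -4.21deg cost 0.057
red scene cf0.68 xy mm 423.0 -381.7 yaw -4.12deg cost 0.068
heading 83.0 -> -3.8 q6 -1.48
  slide [52.2, -149.8, -4.3] rot z 0.5051
  slide [-26.8, -156.4, -4.0] rot z 0.5051
  slide [-99.1, -123.9, -4.0] rot z 0.5051
```

Call:
servo_tool:
  targets:
    - {"slide": [52, -150, -4], "rot": [0, 0, 0.505], "claw": -0.4}
    - {"slide": [52, -150, -4], "rot": [0, 0, 0.505], "claw": -0.4}
    - {"slide": [52, -150, -4], "rot": [0, 0, 0.505], "claw": -0.4}
    - {"slide": [52, -150, -4], "rot": [0, 0, 0.505], "claw": -0.4}
    - {"slide": [52, -150, -4], "rot": [0, 0, 0.505], "claw": -0.4}

```text
t: 28.8
tool_pos: [0.5651, -0.097, 0.2922]
tool_rot: [-0.002, 0.31, 0.951, -0.0]
force: [0.5, -0.9, -0.1]
opening: 0.0614
finger_force: 0.0
```

Call:
servo_tool:
  targets:
    - {"slide": [-27, -156, -4], "rot": [0, 0, 0.505], "claw": -0.4}
    - {"slide": [-27, -156, -4], "rot": [0, 0, 0.505], "claw": -0.4}
    - {"slide": [-27, -156, -4], "rot": [0, 0, 0.505], "claw": -0.4}
    - {"slide": [-27, -156, -4], "rot": [0, 0, 0.505], "claw": -0.4}
    - {"slide": [-27, -156, -4], "rot": [0, 0, 0.505], "claw": -0.4}

```text
t: 29.3
tool_pos: [0.4967, -0.2384, 0.2969]
tool_rot: [-0.001, 0.537, 0.844, 0.0]
force: [0.7, -0.0, 0.6]
opening: 0.0613
finger_force: 0.0
```

Call:
servo_tool:
  targets:
    - {"slide": [-99, -124, -4], "rot": [0, 0, 0.505], "claw": -0.4}
    - {"slide": [-99, -124, -4], "rot": [0, 0, 0.505], "claw": -0.4}
    - {"slide": [-99, -124, -4], "rot": [0, 0, 0.505], "claw": -0.4}
    - {"slide": [-99, -124, -4], "rot": [0, 0, 0.505], "claw": -0.4}
    - {"slide": [-99, -124, -4], "rot": [0, 0, 0.505], "claw": -0.4}

```text
t: 29.8
tool_pos: [0.4272, -0.3803, 0.3011]
tool_rot: [-0.0, 0.73, 0.684, 0.0]
force: [0.9, 1.3, -0.7]
opening: 0.0614
finger_force: 0.0
```

Run:
```python
from h import *
measure(["red"],("scene",),guess=dict(red=(.426,-.379,-.06)))
measure(["grey"],guess=dict(grey=(.635,.047,-.121)),z=.004); print(home("grey",CS),home("grey",CT))
go(.4268,-.380,.042,np.radians(-4.1))
```

```text
red scene cf0.79 xy mm 423.0 -381.5 yaw -3.87deg cost 0.058
grey top cf0.67 xy mm 636.3 48.0 yaw -7.75deg cost 0.061
grey scene cf0.62 xy mm 631.5 46.2 yaw -6.62deg cost 0.080
[0.63236447 0.04632459 0.046     ] [0.63456447 0.04922459 0.046     ]
q6 -0.78 heading -3.6 slide [-1.6, -0.6, 96.2] rot [-0.0003, -0.0006, 0.009] deg -0.5
```

Call:
servo_tool:
  targets:
    - {"slide": [-0.5, -0.6, 45], "rot": [0, 0, 0.007], "claw": -0.4}
    - {"slide": [-0.5, -0.6, 80], "rot": [0, 0, 0.007], "claw": -0.4}
    - {"slide": [-0.5, -0.6, 96], "rot": [0, 0, 0.007], "claw": -0.4}
    - {"slide": [-0.5, -0.6, 96], "rot": [0, 0, 0.007], "claw": 1}
    - {"slide": [-0.5, -0.6, 96], "rot": [0, 0, 0.007], "claw": 1}

```text
t: 30.6
tool_pos: [0.4266, -0.38, 0.2059]
tool_rot: [-0.0, 0.732, 0.681, -0.0]
force: [0.1, -0.7, -0.7]
opening: 0.0487
finger_force: 0.0
```

Call:
servo_tool:
  targets:
    - {"slide": [0, 0, 0], "rot": [0, 0, 0], "claw": 1}
    - {"slide": [0, 0, 0], "rot": [0, 0, 0], "claw": 1}
    - {"slide": [0, 0, 0], "rot": [0, 0, 0], "claw": 1}
    - {"slide": [0, 0, 0], "rot": [0, 0, 0], "claw": 1}

```text
t: 31.0
tool_pos: [0.4263, -0.3807, 0.2064]
tool_rot: [0.001, 0.732, 0.681, -0.0]
force: [0.3, -0.7, 0.2]
opening: 0.0174
finger_force: 0.0
```

Call:
servo_tool:
  targets:
    - {"slide": [0, 0, -20], "rot": [0, 0, 0], "claw": 1}
    - {"slide": [0, 0, -45], "rot": [0, 0, 0], "claw": 1}
    - {"slide": [0, 0, -85], "rot": [0, 0, 0], "claw": 1}
    - {"slide": [0, 0, -85], "rot": [0, 0, 0], "claw": 1}

```text
t: 31.4
tool_pos: [0.4274, -0.382, 0.2953]
tool_rot: [0.004, 0.732, 0.681, -0.0]
force: [0.8, -0.5, -1.2]
opening: 0.0158
finger_force: 30.0
```

Run:
```python
from h import *
held("red",("scene",))
h=home("red",(.614,.0258,CR[2])); print(h); plan(h[0],h[1],.127,np.radians(-6.95))
```

```text
red scene grasp [ 427.4 -382.   132. ] block xy mm 424.5 -384.6 yaw -4.43 (from tool -4.18) cost 0.086 w 510
[ 0.65731582 -0.02380585  0.046     ]
heading -4.2 -> -6.9 q6 -0.78
  slide [186.3, 102.2, 0.4] rot z 0.0241
  slide [188.8, 97.7, 0.5] rot z 0.0241
```

Call:
servo_tool:
  targets:
    - {"slide": [186, 102, 0], "rot": [0, 0, 0.024], "claw": 1}
    - {"slide": [186, 102, 0], "rot": [0, 0, 0.024], "claw": 1}
    - {"slide": [186, 102, 0], "rot": [0, 0, 0.024], "claw": 1}
    - {"slide": [186, 102, 0], "rot": [0, 0, 0.024], "claw": 1}
    - {"slide": [186, 102, 0], "rot": [0, 0, 0.024], "claw": 1}

```text
t: 32.0
tool_pos: [0.5425, -0.1982, 0.2887]
tool_rot: [-0.002, 0.739, 0.673, 0.0]
force: [-0.4, -0.7, -1.6]
opening: 0.0156
finger_force: 30.0
```

Call:
servo_tool:
  targets:
    - {"slide": [189, 98, 0], "rot": [0, 0, 0.024], "claw": 1}
    - {"slide": [189, 98, 0], "rot": [0, 0, 0.024], "claw": 1}
    - {"slide": [189, 98, 0], "rot": [0, 0, 0.024], "claw": 1}
    - {"slide": [189, 98, 0], "rot": [0, 0, 0.024], "claw": 1}
    - {"slide": [189, 98, 0], "rot": [0, 0, 0.024], "claw": 1}

```text
t: 32.5
tool_pos: [0.6588, -0.0202, 0.2889]
tool_rot: [-0.001, 0.748, 0.664, 0.0]
force: [-0.3, -0.3, -1.4]
opening: 0.016
finger_force: 30.0
```

Call:
servo_tool:
  targets:
    - {"slide": [0, 0, 25], "rot": [0, 0, 0], "claw": 1}
    - {"slide": [0, 0, 53], "rot": [0, 0, 0], "claw": 1}
    - {"slide": [0, 0, 53], "rot": [0, 0, 0], "claw": 1}
    - {"slide": [0, 0, 53], "rot": [0, 0, 0], "claw": 1}
    - {"slide": [0, 0, 53], "rot": [0, 0, 0], "claw": 1}

```text
t: 33.0
tool_pos: [0.6575, -0.0245, 0.2384]
tool_rot: [0.0, 0.749, 0.663, 0.0]
force: [-0.2, -0.8, -1.9]
opening: 0.0158
finger_force: 30.0
```

```bash
python3 -c "
from h import *
corr('red',3,('scene',))"
```

```text
red scene grasp [657.5 -24.5  75.1] block xy mm 655.7 -22.5 yaw -6.87 (from tool -6.97) cost 0.157 w 187
   need scene [-1.8 -2.3]
red scene grasp [657.8 -24.4  75.8] block xy mm 655.3 -24.9 yaw -6.97 (from tool -6.97) cost 0.053 w 235
   need scene [-1.4  0.1]
red scene grasp [657.7 -24.1  75.6] block xy mm 656.3 -23.2 yaw -6.97 (from tool -6.95) cost 0.087 w 210
   need scene [-2.4 -1.6]
q6 -0.02 heading -6.9 slide [-1.1, -0.5, 29.2] rot [0.0013, 0.0002, -0.0] deg 0.0
```

Call:
servo_tool:
  targets:
    - {"slide": [0.1, -0.5, 5], "rot": [0, 0, 0], "claw": 1}
    - {"slide": [0.1, -0.5, 9], "rot": [0, 0, 0], "claw": 1}
    - {"slide": [0.1, -0.5, 13], "rot": [0, 0, 0], "claw": 1}
    - {"slide": [0.1, -0.5, 17], "rot": [0, 0, 0], "claw": 1}
    - {"slide": [0.1, -0.5, 20], "rot": [0, 0, 0], "claw": 1}

```text
t: 33.8
tool_pos: [0.6566, -0.0236, 0.217]
tool_rot: [-0.0, 0.749, 0.663, -0.0]
force: [0.4, 0.3, -2.7]
opening: 0.0159
finger_force: 30.0
```

Call:
servo_tool:
  targets:
    - {"slide": [0, 0, 2], "rot": [0, 0, 0], "claw": 1}
    - {"slide": [0, 0, 4], "rot": [0, 0, 0], "claw": 1}
    - {"slide": [0, 0, 6], "rot": [0, 0, 0], "claw": 1}
    - {"slide": [0, 0, 7.5], "rot": [0, 0, 0], "claw": 1}
    - {"slide": [0, 0, 8], "rot": [0, 0, 0], "claw": 1}

```text
t: 34.3
tool_pos: [0.6568, -0.0237, 0.2106]
tool_rot: [0.0, 0.749, 0.663, -0.0]
force: [-3.1, 0.1, 8.3]
opening: 0.0159
finger_force: 30.0
```

Call:
servo_tool:
  targets:
    - {"slide": [0, 0, 0], "rot": [0, 0, 0], "claw": 0.3}
    - {"slide": [0, 0, 0], "rot": [0, 0, 0], "claw": 0.3}
    - {"slide": [0, 0, 0], "rot": [0, 0, 0], "claw": 0.3}
    - {"slide": [0, 0, -30], "rot": [0, 0, 0], "claw": 0.3}
    - {"slide": [0, 0, -80], "rot": [0, 0, 0], "claw": -0.4}

```text
t: 34.8
tool_pos: [0.6551, -0.0234, 0.2868]
tool_rot: [-0.003, 0.749, 0.663, -0.003]
force: [0.3, 0.6, 0.7]
opening: 0.0359
finger_force: 0.0
```

Run:
```python
from h import *
o,S=measure(["cover"],guess=dict(cover=(.596,.328,1.087)))
d=arm.pinpoint(S[0],"mug"); print([(ray(S[0],e["uv"],0),e["confidence"]) for e in d])
plan(.5965,.3275,.15,np.radians(-27.6))
```

```text
cover top cf0.67 xy mm 596.5 328.8 yaw 62.00deg cost 0.030
cover scene cf0.59 xy mm 594.5 327.7 yaw 62.72deg cost 0.029
[(array([0.72262526, 0.24505233]), 0.64)]
heading -6.9 -> -27.6 q6 -0.02
  slide [170.6, -51.0, -11.9] rot z 0.1804
  slide [158.7, -80.8, -11.8] rot z 0.1804
```

Call:
servo_tool:
  targets:
    - {"slide": [0, 0, -20], "rot": [0, 0, 0], "claw": -0.4}
    - {"slide": [170.5, -51, -20], "rot": [0, 0, 0.18], "claw": -0.4}
    - {"slide": [170.5, -51, -20], "rot": [0, 0, 0.18], "claw": -0.4}
    - {"slide": [170.5, -51, -20], "rot": [0, 0, 0.18], "claw": -0.4}
    - {"slide": [170.5, -51, -20], "rot": [0, 0, 0.18], "claw": -0.4}

```text
t: 35.55
tool_pos: [0.6249, 0.1548, 0.3075]
tool_rot: [-0.001, 0.805, 0.594, -0.002]
force: [0.5, 0.2, -0.1]
opening: 0.0616
finger_force: 0.0
```

Call:
servo_tool:
  targets:
    - {"slide": [158.5, -81, -4], "rot": [0, 0, 0.18], "claw": -0.4}
    - {"slide": [158.5, -81, -4], "rot": [0, 0, 0.18], "claw": -0.4}
    - {"slide": [158.5, -81, -4], "rot": [0, 0, 0.18], "claw": -0.4}
    - {"slide": [158.5, -81, -4], "rot": [0, 0, 0.18], "claw": -0.4}
    - {"slide": [158.5, -81, -4], "rot": [0, 0, 0.18], "claw": -0.4}

```text
t: 36.05
tool_pos: [0.5945, 0.331, 0.3115]
tool_rot: [-0.001, 0.854, 0.52, -0.001]
force: [-0.1, -0.9, 0.5]
opening: 0.0611
finger_force: 0.0
```

Run:
```python
from h import *
measure(["cover"],("scene",),guess=dict(cover=(.596,.328,1.087)))
o,S=measure(["red"],guess=dict(red=(.656,-.024,-.121)),z=.004); print(home("red",CS),home("red",CT))
cv2.imwrite("pics/c.png",cv2.resize(np.clip(S[1]["image"][200:350,230:450,::-1]*1.6,0,255),(792,540)))
go(.5967,.3278,.032,np.radians(-27.6))
```

```text
cover scene cf0.78 xy mm 593.1 327.4 yaw 62.46deg cost 0.048
red top cf0.63 xy mm 657.9 -20.6 yaw -6.53deg cost 0.050
red scene cf0.82 xy mm 648.5 -22.4 yaw -6.05deg cost 0.133
[ 0.65391582 -0.02480585  0.046     ] [ 0.65611582 -0.02190585  0.046     ]
q6 0.88 heading -27.7 slide [2.1, -0.9, 117.7] rot [-0.0006, 0.0014, -0.001] deg 0.1[ WARN:0@8.118] global loadsave.cpp:1063 imwrite_ Unsupported depth image for selected encoder is fallbacked to CV_8U.
```

View pics/c.png

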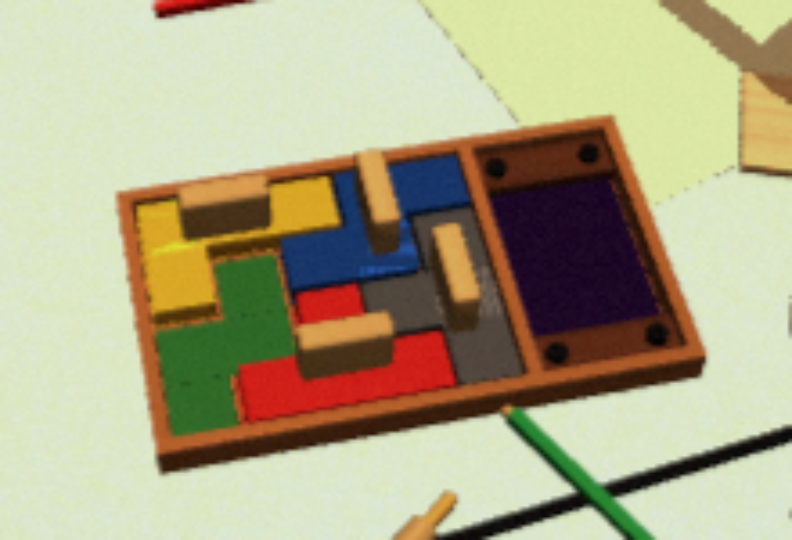

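All four blocks sit flush, red at (340,350) included, and the green place is empty. The four studs in the bay are visible. Next I grasp the cover.

Call:
servo_tool:
  targets:
    - {"slide": [1, -0.9, 45], "rot": [0, 0, 0], "claw": -0.4}
    - {"slide": [1, -0.9, 90], "rot": [0, 0, 0], "claw": -0.4}
    - {"slide": [1, -0.9, 117], "rot": [0, 0, 0], "claw": -0.4}
    - {"slide": [1, -0.9, 117], "rot": [0, 0, 0], "claw": 1}
    - {"slide": [1, -0.9, 117], "rot": [0, 0, 0], "claw": 1}

```text
t: 36.85
tool_pos: [0.5965, 0.3276, 0.1969]
tool_rot: [0.0, 0.856, 0.518, -0.0]
force: [-1.0, 0.9, 0.7]
opening: 0.049
finger_force: 0.0
```

Call:
servo_tool:
  targets:
    - {"slide": [0, 0, 0], "rot": [0, 0, 0], "claw": 1}
    - {"slide": [0, 0, 0], "rot": [0, 0, 0], "claw": 1}
    - {"slide": [0, 0, 0], "rot": [0, 0, 0], "claw": 1}
    - {"slide": [0, 0, 0], "rot": [0, 0, 0], "claw": 1}

```text
t: 37.25
tool_pos: [0.5962, 0.3286, 0.1975]
tool_rot: [0.0, 0.855, 0.518, 0.001]
force: [0.5, -0.0, 0.4]
opening: 0.0167
finger_force: 0.0
```

Call:
servo_tool:
  targets:
    - {"slide": [0, 0, -20], "rot": [0, 0, 0], "claw": 1}
    - {"slide": [0, 0, -45], "rot": [0, 0, 0], "claw": 1}
    - {"slide": [0, 0, -85], "rot": [0, 0, 0], "claw": 1}
    - {"slide": [0, 0, -85], "rot": [0, 0, 0], "claw": 1}

```text
t: 37.65
tool_pos: [0.598, 0.3295, 0.2872]
tool_rot: [0.001, 0.855, 0.518, 0.005]
force: [1.7, 0.2, -1.3]
opening: 0.0159
finger_force: 30.0
```

Run:
```python
from h import *
held("cover",("scene",))
h=home("cover",(.6139,.02565,CR[2])); print(h); plan(h[0],h[1],.117,np.radians(-96.95))
```

```text
cover scene grasp [598.  329.5 123.9] block xy mm 599.7 327.7 yaw -117.57 (from tool -117.55) cost 0.050 w 1067
[0.62587931 0.12392256 0.046     ]
heading -27.6 -> -97.0 q6 0.88
  slide [-83.9, 60.5, 1.1] rot z 0.6056
  slide [-34.5, 97.5, 1.2] rot z 0.6056
```

Call:
servo_tool:
  targets:
    - {"slide": [0, 0, -40], "rot": [0, 0, 0], "claw": 1}
    - {"slide": [-84, 60.5, -40], "rot": [0, 0, 0.605], "claw": 1}
    - {"slide": [-84, 60.5, -40], "rot": [0, 0, 0.605], "claw": 1}
    - {"slide": [-84, 60.5, -40], "rot": [0, 0, 0.605], "claw": 1}
    - {"slide": [-84, 60.5, -40], "rot": [0, 0, 0.605], "claw": 1}

```text
t: 38.25
tool_pos: [0.6103, 0.2237, 0.3196]
tool_rot: [0.0, 0.971, 0.238, -0.002]
force: [-0.2, 0.2, -2.3]
opening: 0.0158
finger_force: 30.0
```

Call:
servo_tool:
  targets:
    - {"slide": [-34.5, 97.5, 0], "rot": [0, 0, 0.605], "claw": 1}
    - {"slide": [-34.5, 97.5, 0], "rot": [0, 0, 0.605], "claw": 1}
    - {"slide": [-34.5, 97.5, 0], "rot": [0, 0, 0.605], "claw": 1}
    - {"slide": [-34.5, 97.5, 0], "rot": [0, 0, 0.605], "claw": 1}
    - {"slide": [-34.5, 97.5, 0], "rot": [0, 0, 0.605], "claw": 1}

```text
t: 38.75
tool_pos: [0.6254, 0.123, 0.3196]
tool_rot: [0.0, 0.998, -0.059, -0.002]
force: [0.0, 0.3, -1.9]
opening: 0.0156
finger_force: 30.0
```

```bash
python3 -c "
from h import *
h=home('cover',(.6139,.02565,CR[2])); go(h[0],h[1],.066,np.radians(-96.95))"
```

```text
q6 1.77 heading -96.8 slide [0.7, -1.0, 90.3] rot [0.0008, 0.0038, 0.0035] deg -0.2
```

Call:
servo_tool:
  targets:
    - {"slide": [0.5, -0.8, 40], "rot": [0, 0, 0.003], "claw": 1}
    - {"slide": [0.5, -0.8, 75], "rot": [0, 0, 0.003], "claw": 1}
    - {"slide": [0.5, -0.8, 86], "rot": [0, 0, 0.003], "claw": 1}
    - {"slide": [0.5, -0.8, 86], "rot": [0, 0, 0.003], "claw": 1}
    - {"slide": [0.5, -0.8, 86], "rot": [0, 0, 0.003], "claw": 1}

```text
t: 39.25
tool_pos: [0.6272, 0.1248, 0.2362]
tool_rot: [0.0, 0.998, -0.058, 0.0]
force: [-1.3, -0.4, -2.2]
opening: 0.0159
finger_force: 30.0
```

```bash
python3 -c "
from h import *
corr('cover',3,('scene',))"
```

```text
cover scene grasp [627.2 124.8  72.9] block xy mm 627.1 122.2 yaw -186.70 (from tool -186.67) cost 0.057 w 923
   need scene [-4.5  0.9]
cover scene grasp [627.7 124.7  74.1] block xy mm 627.6 122.7 yaw -186.70 (from tool -186.72) cost 0.037 w 1011
   need scene [-5.   0.3]
cover scene grasp [627.6 124.6  74.1] block xy mm 627.5 123.0 yaw -186.69 (from tool -186.74) cost 0.033 w 973
   need scene [-4.9  0.1]
q6 1.78 heading -96.8 slide [-1.5, 1.9, 27.6] rot [-0.0003, -0.0021, -0.0] deg 0.0
```

```bash
python3 -c "
from h import *
corr('cover',2,('top',))
s=arm.snapshot('scene'); cv2.imwrite('pics/d.png',cv2.resize(s['image'][180:330,320:520,::-1],(800,600)))"
```

```text
cover top none
cover top none
q6 1.78 heading -96.8 slide [-1.1, 1.7, 26.7] rot [0.0, -0.0005, 0.0] deg 0.0
```

View pics/d.png

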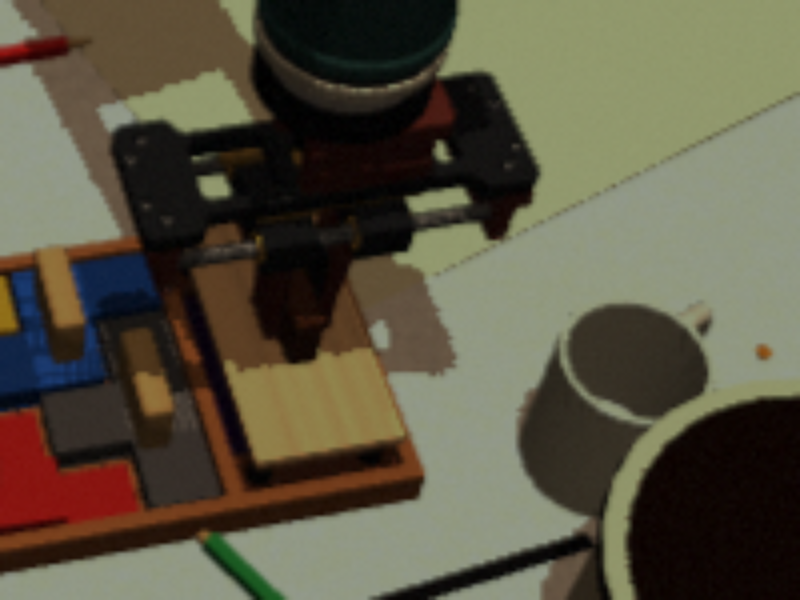

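Call:
servo_tool:
  targets:
    - {"slide": [-3.4, 0.6, 5], "rot": [0, 0, 0.003], "claw": 1}
    - {"slide": [-3.4, 0.6, 10], "rot": [0, 0, 0.003], "claw": 1}
    - {"slide": [-3.4, 0.6, 14], "rot": [0, 0, 0.003], "claw": 1}
    - {"slide": [-3.4, 0.6, 18], "rot": [0, 0, 0.003], "claw": 1}
    - {"slide": [-3.4, 0.6, 20], "rot": [0, 0, 0.003], "claw": 1}

```text
t: 40.3
tool_pos: [0.6233, 0.1243, 0.2152]
tool_rot: [0.0, 0.998, -0.061, -0.0]
force: [-1.7, -0.5, 4.5]
opening: 0.0164
finger_force: 30.0
```

```bash
python3 -c "
from h import *
corr('cover',2,('scene',))
s=arm.snapshot('scene'); cv2.imwrite('pics/e.png',cv2.resize(s['image'][200:320,340:480,::-1],(700,600)))"
```

```text
cover scene grasp [623.3 124.3  51.9] block xy mm 621.8 123.4 yaw -7.04 (from tool -186.94) cost 0.042 w 920
   need scene [ 0.8 -0.3]
cover scene none
q6 1.78 heading -96.9 slide [2.3, 1.2, 6.3] rot [0.0001, 0.0, -0.0] deg 0.0
```

View pics/e.png

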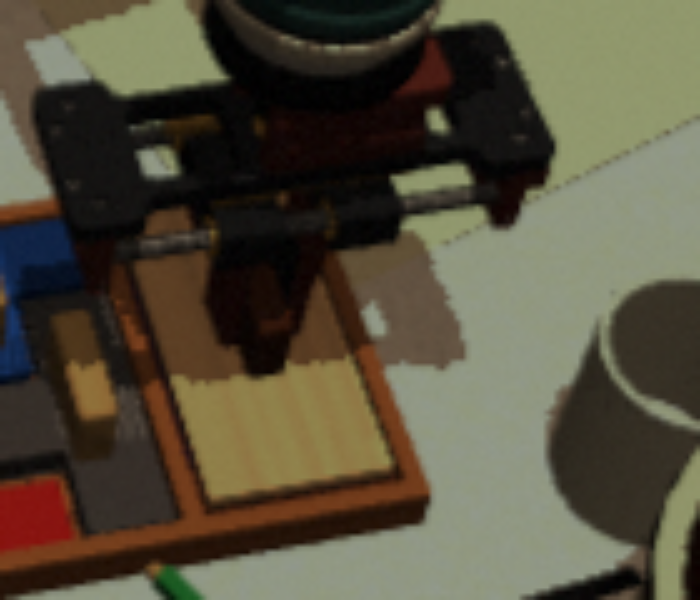

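The cover is inside the bay with even gaps and rests on the studs (4.5 N). I'll press it down gradually.

Call:
servo_tool:
  targets:
    - {"slide": [0, 0, 1], "rot": [0, 0, 0], "claw": 1}
    - {"slide": [0, 0, 2], "rot": [0, 0, 0], "claw": 1}
    - {"slide": [0, 0, 3], "rot": [0, 0, 0], "claw": 1}
    - {"slide": [0, 0, 4], "rot": [0, 0, 0], "claw": 1}
    - {"slide": [0, 0, 5], "rot": [0, 0, 0], "claw": 1}

```text
t: 41.05
tool_pos: [0.6235, 0.1243, 0.2117]
tool_rot: [0.0, 0.998, -0.061, 0.0]
force: [-2.8, -0.7, 6.8]
opening: 0.0158
finger_force: 30.0
```

Call:
servo_tool:
  targets:
    - {"slide": [0, 0, 0.5], "rot": [0, 0, 0], "claw": 1}
    - {"slide": [0, 0, 1], "rot": [0, 0, 0], "claw": 1}
    - {"slide": [0, 0, 1], "rot": [0, 0, 0], "claw": 1}

```text
t: 41.35
tool_pos: [0.6235, 0.1243, 0.2115]
tool_rot: [0.0, 0.998, -0.061, 0.0]
force: [-3.3, -1.2, 13.1]
opening: 0.0159
finger_force: 30.0
```

Call:
servo_tool:
  targets:
    - {"slide": [0, 0, 0.4], "rot": [0, 0, 0], "claw": 1}
    - {"slide": [0, 0, 0.8], "rot": [0, 0, 0], "claw": 1}
    - {"slide": [0, 0, 0.8], "rot": [0, 0, 0], "claw": 1}

```text
t: 41.65
tool_pos: [0.6234, 0.1243, 0.2115]
tool_rot: [0.0, 0.998, -0.061, 0.001]
force: [-5.9, -1.4, 18.8]
opening: 0.0163
finger_force: 30.0
```

Call:
servo_tool:
  targets:
    - {"slide": [0, 0, -0.8], "rot": [0, 0, 0], "claw": 0.3}
    - {"slide": [0, 0, -0.8], "rot": [0, 0, 0], "claw": 0.3}
    - {"slide": [0, 0, -0.8], "rot": [0, 0, 0], "claw": 0.3}
    - {"slide": [0, 0, -30], "rot": [0, 0, 0], "claw": 0.3}
    - {"slide": [0, 0, -80], "rot": [0, 0, 0], "claw": 0.3}

```text
t: 42.15
tool_pos: [0.6217, 0.1241, 0.2857]
tool_rot: [0.001, 0.998, -0.061, -0.004]
force: [1.8, 0.7, -0.2]
opening: 0.031
finger_force: 0.0
```

Call:
servo_tool:
  targets:
    - {"slide": [-200, 0, -40], "rot": [0, 0, 0], "claw": 0.3}
    - {"slide": [-200, 0, -40], "rot": [0, 0, 0], "claw": 0.3}
    - {"slide": [-200, 0, -40], "rot": [0, 0, 0], "claw": 0.3}
    - {"slide": [-200, 0, -40], "rot": [0, 0, 0], "claw": 0.3}
    - {"slide": [-200, 0, -40], "rot": [0, 0, 0], "claw": 0.3}

```text
t: 42.65
tool_pos: [0.4186, 0.1485, 0.3286]
tool_rot: [0.001, 0.998, -0.06, -0.003]
force: [-0.0, -0.7, -0.5]
opening: 0.0309
finger_force: 0.0
```

Run:
```python
from h import *
s=arm.snapshot("scene"); t=arm.snapshot("top")
a=cv2.resize(s["image"][220:335,255:430],(525,345)); b=cv2.resize(t["image"][170:275,230:390],(525,345))
cv2.imwrite("pics/f.png",np.vstack([a,b])[:590,:,::-1])
```

```text
(no output)
```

View pics/f.png

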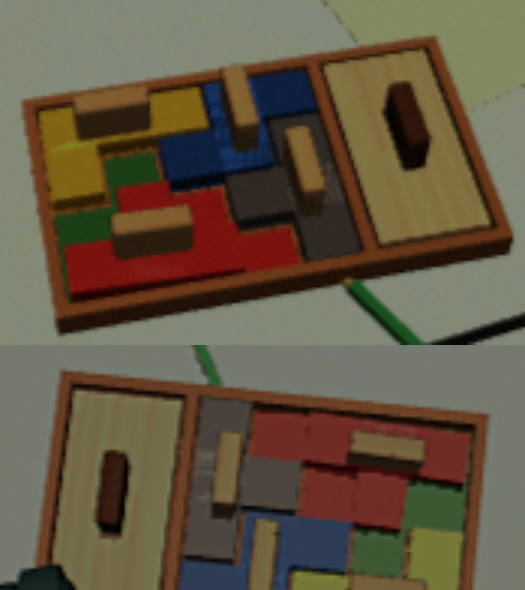

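The cover sits level and flush. But red has been knocked about 38 mm towards -y, over the empty green place. I'll measure it and put it back.

Run:
```python
from h import *
for z in (.004,.010):
    o,S=measure(["red"],guess=dict(red=(.649,-.062,-.121)),z=z)
for r in o.values(): print(place(np.array([[r[0]-.614,r[1]-.0257,0]]),0,0,0,-CR[2]).round(4))
plan(.652,-.061,.15,np.radians(-6.95))
```

```text
red top cf0.74 xy mm 648.4 -57.3 yaw -9.55deg cost 0.057
red scene cf0.75 xy mm 643.5 -59.4 yaw -8.09deg cost 0.068
red top cf0.75 xy mm 647.2 -57.6 yaw -9.45deg cost 0.057
red scene cf0.95 xy mm 647.9 -60.8 yaw -8.97deg cost 0.066
[[ 0.043  -0.0787  0.    ]]
[[ 0.0441 -0.0818  0.    ]]
heading -97.0 -> -186.9 q6 1.87
  slide [83.4, 60.1, 5.1] rot z 0.5234
  slide [102.2, 10.4, 5.1] rot z 0.5234
  slide [93.7, -42.1, 5.1] rot z 0.5234
```

Run:
```python
from h import *
plan(.6475,-.0600,.13,0,n=88)
```

```text
heading -97.0 -> -9.0 q6 1.87
  slide [81.8, 60.0, 11.7] rot z -0.512
  slide [42.0, 92.4, 11.7] rot z -0.512
  slide [-8.7, 101.1, 11.7] rot z -0.512
```

Call:
servo_tool:
  targets:
    - {"slide": [82, 60, 11], "rot": [0, 0, -0.512], "claw": 0.1}
    - {"slide": [82, 60, 11], "rot": [0, 0, -0.512], "claw": 0.1}
    - {"slide": [82, 60, 11], "rot": [0, 0, -0.512], "claw": 0.1}
    - {"slide": [82, 60, 11], "rot": [0, 0, -0.512], "claw": 0.1}
    - {"slide": [82, 60, 11], "rot": [0, 0, -0.512], "claw": 0.1}

```text
t: 43.65
tool_pos: [0.4996, 0.0784, 0.3174]
tool_rot: [-0.0, 0.981, 0.194, -0.0]
force: [0.0, 0.4, 0.9]
opening: 0.0395
finger_force: 0.0
```

Call:
servo_tool:
  targets:
    - {"slide": [42, 92, 11], "rot": [0, 0, -0.512], "claw": 0.1}
    - {"slide": [42, 92, 11], "rot": [0, 0, -0.512], "claw": 0.1}
    - {"slide": [42, 92, 11], "rot": [0, 0, -0.512], "claw": 0.1}
    - {"slide": [42, 92, 11], "rot": [0, 0, -0.512], "claw": 0.1}
    - {"slide": [42, 92, 11], "rot": [0, 0, -0.512], "claw": 0.1}

```text
t: 44.15
tool_pos: [0.5729, 0.0098, 0.3065]
tool_rot: [-0.0, 0.9, 0.435, -0.0]
force: [0.3, 0.2, 0.2]
opening: 0.0395
finger_force: 0.0
```

Call:
servo_tool:
  targets:
    - {"slide": [-9, 101, 11], "rot": [0, 0, -0.512], "claw": 0.1}
    - {"slide": [-9, 101, 11], "rot": [0, 0, -0.512], "claw": 0.1}
    - {"slide": [-9, 101, 11], "rot": [0, 0, -0.512], "claw": 0.1}
    - {"slide": [-9, 101, 11], "rot": [0, 0, -0.512], "claw": 0.1}
    - {"slide": [-9, 101, 11], "rot": [0, 0, -0.512], "claw": 0.1}

```text
t: 44.65
tool_pos: [0.6465, -0.0595, 0.2955]
tool_rot: [-0.0, 0.761, 0.649, -0.0]
force: [0.5, 0.1, -1.0]
opening: 0.0396
finger_force: 0.0
```

Run:
```python
from h import *
measure(["red"],guess=dict(red=(.648,-.060,-.15)),z=.004)
go(.6475,-.060,.047,np.radians(-9))
s=arm.snapshot("scene"); cv2.imwrite("pics/g.png",cv2.resize(s["image"][190:340,240:440,::-1],(800,600)))
```

```text
red top cf0.65 xy mm 646.0 -58.5 yaw -10.45deg cost 9.249
red scene none
q6 -0.04 heading -9.0 slide [-0.6, 1.3, 85.7] rot [-0.0001, 0.0001, -0.0007] deg 0.0
```

View pics/g.png

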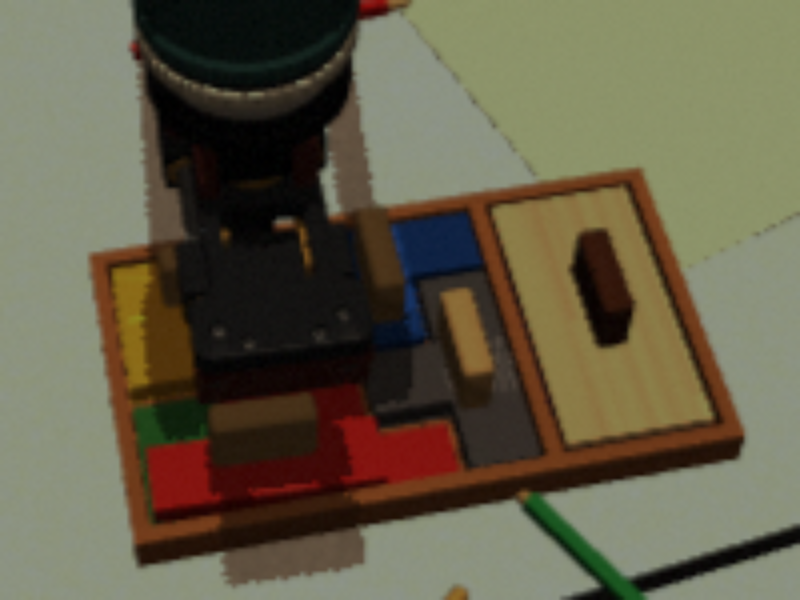

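Red lies flat on the floor, shifted towards -y. I'll regrasp it.

Call:
servo_tool:
  targets:
    - {"slide": [-0.6, 1.2, 40], "rot": [0, 0, 0], "claw": 0.1}
    - {"slide": [-0.6, 1.2, 70], "rot": [0, 0, 0], "claw": 0.1}
    - {"slide": [-0.6, 1.2, 85], "rot": [0, 0, 0], "claw": 0.1}
    - {"slide": [-0.6, 1.2, 85], "rot": [0, 0, 0], "claw": 1}
    - {"slide": [-0.6, 1.2, 85], "rot": [0, 0, 0], "claw": 1}

```text
t: 45.4
tool_pos: [0.6481, -0.0604, 0.2115]
tool_rot: [0.0, 0.76, 0.65, 0.0]
force: [-0.3, -0.6, -0.3]
opening: 0.0272
finger_force: 0.0
```

Call:
servo_tool:
  targets:
    - {"slide": [0, 0, 0], "rot": [0, 0, 0], "claw": 1}
    - {"slide": [0, 0, 0], "rot": [0, 0, 0], "claw": 1}
    - {"slide": [0, 0, 0], "rot": [0, 0, 0], "claw": 1}
    - {"slide": [0, 0, 0], "rot": [0, 0, 0], "claw": 1}

```text
t: 45.8
tool_pos: [0.6484, -0.0606, 0.2125]
tool_rot: [0.001, 0.76, 0.65, 0.001]
force: [0.5, 0.4, 5.8]
opening: 0.0157
finger_force: 30.0
```

Call:
servo_tool:
  targets:
    - {"slide": [0, 0, -10], "rot": [0, 0, 0], "claw": 1}
    - {"slide": [0, 0, -28], "rot": [0, 0, 0], "claw": 1}
    - {"slide": [0, 0, -28], "rot": [0, 0, 0], "claw": 1}
    - {"slide": [0, 0, -28], "rot": [0, 0, 0], "claw": 1}

```text
t: 46.2
tool_pos: [0.6478, -0.0605, 0.2393]
tool_rot: [0.0, 0.76, 0.65, 0.0]
force: [-0.2, 0.1, -2.1]
opening: 0.0158
finger_force: 30.0
```

```bash
python3 -c "
from h import *
held('red',('scene','scene'))
h=home('red',(.6139,.02565,CR[2])); go(h[0],h[1],.075,np.radians(-6.95))"
```

```text
red scene grasp [647.8 -60.5  76. ] block xy mm 644.4 -58.9 yaw -8.85 (from tool -8.94) cost 0.155 w 125
red scene grasp [647.8 -60.5  76. ] block xy mm 647.4 -61.3 yaw -8.95 (from tool -8.94) cost 0.083 w 157
q6 -0.04 heading -8.9 slide [37.6, 4.2, -0.3] rot [-0.0016, 0.0, -0.0347] deg 2.0
```

Call:
servo_tool:
  targets:
    - {"slide": [20, 2, 0], "rot": [0, 0, -0.0347], "claw": 1}
    - {"slide": [37.5, 4.2, 0], "rot": [0, 0, -0.0347], "claw": 1}
    - {"slide": [37.5, 4.2, 0], "rot": [0, 0, -0.0347], "claw": 1}
    - {"slide": [37.5, 4.2, 0], "rot": [0, 0, -0.0347], "claw": 1}
    - {"slide": [37.5, 4.2, 0], "rot": [0, 0, -0.0347], "claw": 1}

```text
t: 46.9
tool_pos: [0.6575, -0.0243, 0.2387]
tool_rot: [-0.0, 0.749, 0.663, -0.0]
force: [-0.1, -0.1, -1.9]
opening: 0.0156
finger_force: 30.0
```

```bash
python3 -c "
from h import *
corr('red',5,('scene',))
s=arm.snapshot('scene'); I=cv2.resize(s['image'][210:330,270:430,::-1],(800,600),interpolation=cv2.INTER_CUBIC)
p=arm.get_state()['tool_pos']
for col,pos,z in(((255,255,255),home('red',CS),.004),((255,255,0),(p[0]-.0033,p[1]-.0009),p[2]-arm.tcp_to_grasp-.043)):
    for P in parts('red')[:4]:
        q=proj(s,place(P,pos[0],pos[1],z,CR[2]))
        for i in((0,2,6,4),(1,3,7,5)): cv2.polylines(I,[np.int32((q[list(i)]+.5-[270,210])*5)],True,col,1)
cv2.imwrite('pics/h.png',I)"
```

```text
red scene grasp [657.5 -24.3  75.4] block xy mm 656.0 -24.3 yaw -6.89 (from tool -6.95) cost 0.054 w 233
   need scene [-2.1 -0.5]
red scene grasp [657.5 -24.6  75.5] block xy mm 655.4 -23.6 yaw -6.93 (from tool -6.98) cost 0.063 w 220
   need scene [-1.5 -1.2]
red scene grasp [657.5 -24.6  75.6] block xy mm 655.9 -23.5 yaw -6.96 (from tool -6.99) cost 0.064 w 215
   need scene [-2.  -1.3]
red scene grasp [657.6 -24.5  75.6] block xy mm 655.8 -23.8 yaw -7.00 (from tool -6.98) cost 0.138 w 205
   need scene [-1.9 -1. ]
red scene grasp [657.6 -24.3  75.6] block xy mm 656.3 -23.6 yaw -6.97 (from tool -6.97) cost 0.081 w 215
   need scene [-2.4 -1.2]
q6 -0.02 heading -7.0 slide [-0.9, -0.6, 29.6] rot [0.0001, 0.0001, -0.0] deg 0.0
```

View pics/h.png

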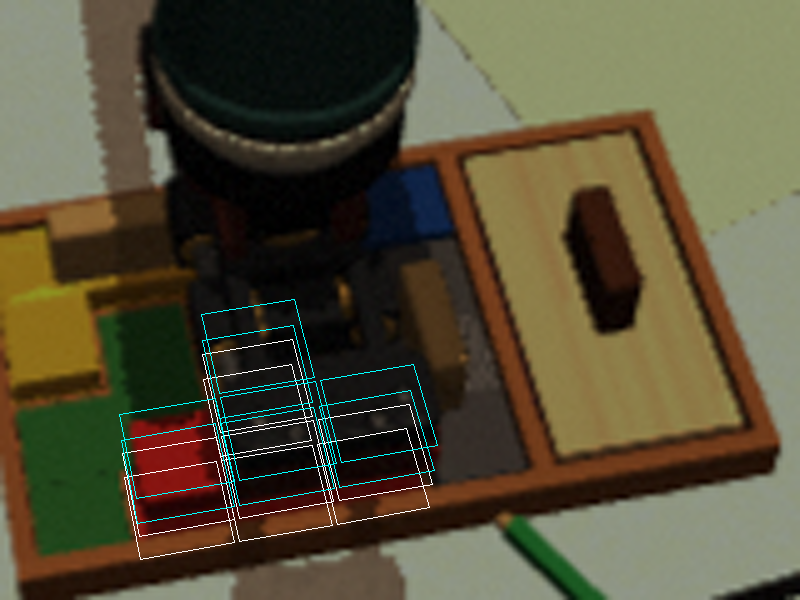

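Call:
servo_tool:
  targets:
    - {"slide": [-0.9, -0.5, 5], "rot": [0, 0, 0], "claw": 1}
    - {"slide": [-0.9, -0.5, 9], "rot": [0, 0, 0], "claw": 1}
    - {"slide": [-0.9, -0.5, 13], "rot": [0, 0, 0], "claw": 1}
    - {"slide": [-0.9, -0.5, 17], "rot": [0, 0, 0], "claw": 1}
    - {"slide": [-0.9, -0.5, 20], "rot": [0, 0, 0], "claw": 1}

```text
t: 47.95
tool_pos: [0.6569, -0.0249, 0.2182]
tool_rot: [-0.0, 0.749, 0.663, -0.0]
force: [-0.0, 0.7, -3.3]
opening: 0.0155
finger_force: 30.0
```

Call:
servo_tool:
  targets:
    - {"slide": [0, 0, 2], "rot": [0, 0, 0], "claw": 1}
    - {"slide": [0, 0, 4], "rot": [0, 0, 0], "claw": 1}
    - {"slide": [0, 0, 6], "rot": [0, 0, 0], "claw": 1}
    - {"slide": [0, 0, 7.5], "rot": [0, 0, 0], "claw": 1}
    - {"slide": [0, 0, 7.5], "rot": [0, 0, 0], "claw": 1}

```text
t: 48.45
tool_pos: [0.6571, -0.0249, 0.2126]
tool_rot: [0.0, 0.749, 0.663, 0.0]
force: [-2.5, -0.2, 6.2]
opening: 0.0154
finger_force: 30.0
```

Contact came at the same height as when I regrasped it on the floor, so red is seated. Release, back off and check.

Call:
servo_tool:
  targets:
    - {"slide": [0, 0, 0], "rot": [0, 0, 0], "claw": 0.3}
    - {"slide": [0, 0, 0], "rot": [0, 0, 0], "claw": 0.3}
    - {"slide": [0, 0, 0], "rot": [0, 0, 0], "claw": 0.3}
    - {"slide": [0, 0, -30], "rot": [0, 0, 0], "claw": 0.3}
    - {"slide": [0, 0, -80], "rot": [0, 0, 0], "claw": 0.3}

```text
t: 48.95
tool_pos: [0.6554, -0.0248, 0.2885]
tool_rot: [-0.003, 0.749, 0.663, -0.003]
force: [0.8, 1.3, 0.9]
opening: 0.0307
finger_force: 0.0
```

Call:
servo_tool:
  targets:
    - {"slide": [-150, -100, -60], "rot": [0, 0, 0], "claw": 0.3}
    - {"slide": [-150, -100, -60], "rot": [0, 0, 0], "claw": 0.3}
    - {"slide": [-150, -100, -60], "rot": [0, 0, 0], "claw": 0.3}
    - {"slide": [-150, -100, -60], "rot": [0, 0, 0], "claw": 0.3}
    - {"slide": [-150, -100, -60], "rot": [0, 0, 0], "claw": 0.3}

```text
t: 49.45
tool_pos: [0.5376, -0.1647, 0.3532]
tool_rot: [0.001, 0.75, 0.662, -0.0]
force: [0.2, -0.2, 0.1]
opening: 0.0311
finger_force: 0.0
```

Call:
servo_tool:
  targets:
    - {"slide": [-100, -50, 0], "rot": [0, 0, 0], "claw": 0.3}
    - {"slide": [-100, -50, 0], "rot": [0, 0, 0], "claw": 0.3}
    - {"slide": [-100, -50, 0], "rot": [0, 0, 0], "claw": 0.3}
    - {"slide": [-100, -50, 0], "rot": [0, 0, 0], "claw": 0.3}
    - {"slide": [-100, -50, 0], "rot": [0, 0, 0], "claw": 0.3}

```text
t: 49.95
tool_pos: [0.4785, -0.2542, 0.3512]
tool_rot: [-0.0, 0.749, 0.663, 0.0]
force: [-0.1, 0.6, -0.3]
opening: 0.031
finger_force: 0.0
```

Run:
```python
from h import *
G={n:(*home(n,CR)[:2],CR[2]) for n in("red","grey","blue","yellow")}
o,S=measure(G,guess=G,z=.004); o2,_=measure(["cover"],guess=dict(cover=(*home("cover",CR)[:2],CR[2])),z=.014); o.update(o2)
for (n,c),r in o.items(): print(n,c,((np.array(r[:2])-home(n,CS if c=="scene" else CT)[:2])*1e3).round(1))
s,t=S[1],S[0]
a=cv2.resize(s["image"][220:335,255:430],(438,288)); b=cv2.resize(t["image"][170:275,230:390],(438,288))
cv2.imwrite("pics/i.png",np.vstack([a,b])[:,:,::-1])
```

```text
red top cf0.79 xy mm 658.1 -22.0 yaw -6.94deg cost 0.048
red scene cf0.65 xy mm 648.3 -22.9 yaw -7.34deg cost 0.169
grey top cf0.71 xy mm 636.3 48.3 yaw -6.72deg cost 0.046
grey scene cf0.91 xy mm 629.3 47.3 yaw -6.28deg cost 0.142
blue top cf0.80 xy mm 576.5 25.8 yaw -6.78deg cost 0.070
blue scene cf0.58 xy mm 569.5 24.6 yaw -8.24deg cost 0.124
yellow top cf0.66 xy mm 553.4 -55.7 yaw -6.83deg cost 0.043
yellow scene cf0.66 xy mm 549.4 -58.0 yaw -6.71deg cost 0.089
cover top cf0.83 xy mm 623.2 125.2 yaw -7.20deg cost 0.032
cover scene cf0.93 xy mm 621.2 123.4 yaw -6.94deg cost 0.025
red top [ 2.  -0.1]
red scene [-5.6  1.9]
grey top [ 1.8 -1. ]
grey scene [-3.1  0.9]
blue top [ 2.1 -0.6]
blue scene [-2.6  1.2]
yellow top [ 2.1 -0.2]
yellow scene [0.4 0.3]
cover top [-1.6 -0.8]
cover scene [-1.3  0.3]
```

View pics/i.png

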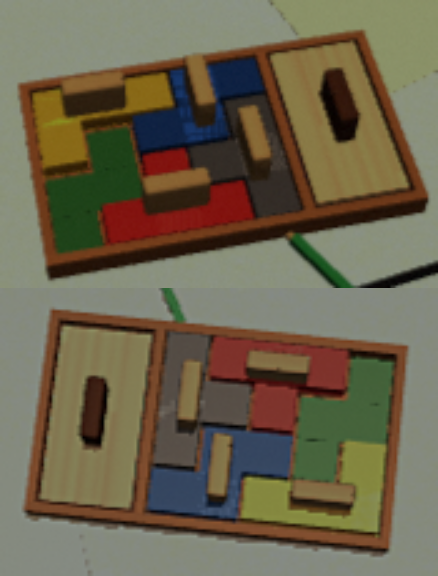

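All four blocks are flush over their own shapes, the green place is empty, and the cover is level. The mug was not touched. I'm handing in.

```bash
python3 -c "
from rig import arm
print(arm.hand_in())"
```

```text
the job is handed in; nothing more can be done
None
```

I handed the job in at about 50 s: yellow, blue, grey and red sit flush over their own shapes, the absent green block's place is empty, the cover is pressed level over the ink pad, and the mug was never touched; red was knocked aside after I placed it, and I put it back.

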